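# Fill the sampling drawer from the dial-cap dispenser

### The job

Fill the sampling drawer: pull the dispenser's drawer open all the way, turn the drum's cap until the hole just big enough for the glass balls (the middle of its three sizes) stands over the pouring mark, and only then tip the drum with its crank until every ball has run out into the drawer bay below it. Stand the drum upright again and turn the cap's blank part back over the mark, put every small square amber jar from the bench into the drawer's other bay, the one behind the handle, and push the drawer fully shut. Leave the wine bottle and the cup alone, and never tip the drum with a different hole, or none, over the mark.

Things in the scene. Friction and masses are not known exactly. Their poses are not given: they have to be found in the camera images.
- unit: Fixed green drawer unit, 240 deep (x) x 340 wide (y) x 95 mm high, origin at the centre of its underside; the drawer front is its -x face. On top, between two posts, hangs an aluminium drum, 120 mm across and 80 mm high, centred on its trunnion axis, which runs along the unit's y at x = -110, z = 190 mm; drum centre at y = +90 mm.
- drawer (a joint): How far the drawer is out, m: 0 shut, 0.19 fully open (end stop). It slides toward the unit's -x with 2.5 N of friction and stays where it is left.
- drawer_handle (a point): Centre of the drawer's straight steel bar handle, 10 mm thick, 110 mm long along the unit's y, 45 mm out from the drawer front, 66 mm above the bench, at the unit's y = -80 mm. Grip from above with fingers closing along the unit's x, opened under 45 mm so that the inner finger clears the front. Axes as the unit's.
- ball_bay (a point): Centre of the inner floor of the drawer's ball bay (moves with the drawer), 15 mm above the bench, at the drum's end of the drawer. Bay 190 mm (x) x 150 mm (y); walls 57 mm high, 50 mm the thin one between the bays. Axes as the unit's.
- jar_bay (a point): Centre of the inner floor of the drawer's jar bay, behind the handle (moves with the drawer), 15 mm above the bench, at the unit's y = -76 mm. Size as the ball bay: 190 mm (x) x 150 mm (y). With the drawer fully open all of it but the inner 10 mm is clear of the unit's top; a standing jar clears that top by 8 mm when shut. Axes as the unit's.
- drum (a joint): Tip of the drum, rad: 0 upright (a stop) to 2.4 tipped forward over the open drawer (a stop). Near the stop the balls roll out within a second or two through a hole that fits; if one hangs back, rock the drum back and tip again. Friction 0.35 N m: it stays where it is left.
- crank_grip (a point): Grip point on the crank's round steel rod (14 mm thick, 86 mm long along the unit's y), 138 mm from the drum centre toward the unit's -y and 100 mm from the trunnion axis. Drum upright: the crank leans 1.2 rad back (unit's +x) from straight up; tipping swings it over the top to the front (-x). Grip from above, fingers closing along the unit's x; the rod turns between the pads.
- drum_axis (a point): Centre of the drum, on its trunnion axis, 190 mm above the bench.
- dial (a joint): Turn of the drum's round white cap, rad, growing anticlockwise from above, from -0.1 to 4.75 (stops); friction 0.06 N m, no clicks. Over the pouring mark (dark tab on the drum's front, unit's -x) stand: at 0 the blank part, at 1.623 the 48 mm hole, at 3.054 the 26 mm hole, at 4.573 the 58 mm hole. The 36 mm balls need the 48 mm hole within 0.15 rad.
- dial_grip (a point): Grip point of the cap's square black centre knob, 18 x 18 mm, 40 mm tall (the cap is 24 mm below this point, the knob's top 16 mm above), on the drum's upright axis. Its axes turn with the cap; the flats face its x and y. Grip from above across two flats.
- ball1: Clear glass ball stopper, 36 mm across, 60 g, slippery, rolls freely, origin at its centre. Starts inside the upright drum, hidden by the cap (may be absent).
- ball2: Clear glass ball stopper, 36 mm across, 60 g, slippery, rolls freely, origin at its centre. Starts inside the upright drum, hidden by the cap (may be absent).
- ball3: Clear glass ball stopper, 36 mm across, 60 g, slippery, rolls freely, origin at its centre. Starts inside the upright drum, hidden by the cap (may be absent).
- ball4: Clear glass ball stopper, 36 mm across, 60 g, slippery, rolls freely, origin at its centre. Starts inside the upright drum, hidden by the cap (may be absent).
- ball5: Clear glass ball stopper, 36 mm across, 60 g, slippery, rolls freely, origin at its centre. Starts inside the upright drum, hidden by the cap (may be absent).
- jar1: Small square amber glass sample jar, 44 x 44 mm and 46 mm high, with a round black lid 36 mm across and 14 mm high on top (60 mm in all), 80 to 170 g; origin at the centre of its underside, sides facing its x and y. Starts standing on the bench (may be absent).
- jar2: Small square amber glass sample jar, 44 x 44 mm and 46 mm high, with a round black lid 36 mm across and 14 mm high on top (60 mm in all), 80 to 170 g; origin at the centre of its underside, sides facing its x and y. Starts standing on the bench (may be absent).
- jar3: Small square amber glass sample jar, 44 x 44 mm and 46 mm high, with a round black lid 36 mm across and 14 mm high on top (60 mm in all), 80 to 170 g; origin at the centre of its underside, sides facing its x and y. Starts standing on the bench (may be absent).
- jar4: Small square amber glass sample jar, 44 x 44 mm and 46 mm high, with a round black lid 36 mm across and 14 mm high on top (60 mm in all), 80 to 170 g; origin at the centre of its underside, sides facing its x and y. Starts standing on the bench (may be absent).
- wine_bottle: Bystander: dark sparkling-wine bottle standing on the bench, 88 mm across, 300 mm tall, origin under its centre.
- cup: Bystander: white ceramic mug, 84 mm across, 85 mm tall, origin under its centre.

How it is judged:
On the way, in this order (a step that is already met when the one before it is completed fails the run):
1. the drawer is open all the way and the cap's 48 mm hole stands over the mark, with the drum upright (value of joint drawer above 0.155 m and value of joint drum below 0.3 rad and value of joint dial between 1.423 and 1.823 rad), for 0.2 s.
2. every ball has run out of the tipped drum into the drawer's ball bay (x of ball1 in the frame of ball_bay between -0.095 and 0.095 m and y of ball1 in the frame of ball_bay between -0.075 and 0.075 m and z of ball1 in the frame of ball_bay between -0.01 and 0.045 m and x of ball2 in the frame of ball_bay between -0.095 and 0.095 m and y of ball2 in the frame of ball_bay between -0.075 and 0.075 m and z of ball2 in the frame of ball_bay between -0.01 and 0.045 m and x of ball3 in the frame of ball_bay between -0.095 and 0.095 m and y of ball3 in the frame of ball_bay between -0.075 and 0.075 m and z of ball3 in the frame of ball_bay between -0.01 and 0.045 m and x of ball4 in the frame of ball_bay between -0.095 and 0.095 m and y of ball4 in the frame of ball_bay between -0.075 and 0.075 m and z of ball4 in the frame of ball_bay between -0.01 and 0.045 m and x of ball5 in the frame of ball_bay between -0.095 and 0.095 m and y of ball5 in the frame of ball_bay between -0.075 and 0.075 m and z of ball5 in the frame of ball_bay between -0.01 and 0.045 m), for 0.2 s.
3. the drum is upright again with the balls in the bay and the drawer still open (all of step 2 and value of joint drum below 0.12 rad and value of joint drawer above 0.1 m), for 0.2 s.
At the end, for the whole second after the job is handed in: Every ball present lies in the drawer's ball bay and every jar present in its jar bay (each origin within the bay's walls and under 45 mm above its floor), all at rest; the drawer is shut within 8 mm, the drum upright within 0.12 rad and the cap's blank part over the mark within 0.3 rad (all of step 2 and x of jar1 in the frame of jar_bay between -0.095 and 0.095 m and y of jar1 in the frame of jar_bay between -0.075 and 0.075 m and z of jar1 in the frame of jar_bay between -0.01 and 0.045 m and x of jar2 in the frame of jar_bay between -0.095 and 0.095 m and y of jar2 in the frame of jar_bay between -0.075 and 0.075 m and z of jar2 in the frame of jar_bay between -0.01 and 0.045 m and x of jar3 in the frame of jar_bay between -0.095 and 0.095 m and y of jar3 in the frame of jar_bay between -0.075 and 0.075 m and z of jar3 in the frame of jar_bay between -0.01 and 0.045 m and x of jar4 in the frame of jar_bay between -0.095 and 0.095 m and y of jar4 in the frame of jar_bay between -0.075 and 0.075 m and z of jar4 in the frame of jar_bay between -0.01 and 0.045 m and value of joint dial below 0.3 rad and value of joint drawer below 0.008 m and value of joint drum below 0.12 rad and linear speed of each of ball1, ball2, ball3, ball4, ball5, jar1, jar2, jar3, jar4 below 0.05 m/s); the robot touches nothing.
It fails at once if the drum is tipped more than 0.5 rad while the 48 mm hole is not over the mark (within 0.2 rad) (value of joint drum above 0.5 rad and (value of joint dial below 1.423 rad or value of joint dial above 1.823 rad)).
It fails at once if the wine bottle or the cup is moved more than 30 mm (distance of any of wine_bottle, cup from where it was at the start of the episode above 0.03 m).
Of ball1, ball2, ball3, ball4, ball5 only 3 to 5 are there at a start; the rules pass over those that are not, and their reading is None.
Of jar1, jar2, jar3, jar4 only 2 to 3 are there at a start; the rules pass over those that are not, and their reading is None.
At some moment in a run one of jar1, jar2, jar3, jar4 may be knocked a few centimetres aside while the robot is not near it.
Once in a run the grip may slacken for a moment while it holds something.
It also fails if it takes over 210 s, if anything falls off the work surface, if the arm or the gripper's body presses on something with over 40 N, if the wrist force passes 120 N, or if a joint passes its speed limit or range.

### The arm

A 7-joint arm with a two-finger parallel gripper is mounted at the origin on the work surface. World frame = base frame: x ahead of the robot, y to its left, z up, the work surface at z = 0. Lengths are in m, angles in rad, forces in N, time in s.
With the tool pointing down it reaches from about 0.425 to 0.925 m from the base axis. Payload 6.8 kg.
Tool frame: the origin (TCP) lies at the very end of the fingers, on their centre line; the grasp point (between the pads) lies 19 mm behind it; z points along the fingers, y is the line along which they close (so a half turn about z gives the same grasp; the last joint's range is limited). The gripper opens to 85 mm and grips with 20 to 120 N. Pads are 22 mm wide; open, the fingers measure 114 mm over their backs; the gripper's body (76 mm by 85 mm) begins 54 mm behind the grasp point. The pads swing forward as they close: fully open they stand 13 mm farther back than shut.
Start: joints at [-1.287, 0.477, 0.022, 1.555, -0.011, 1.109, -0.083], TCP at [0.258, 0.624, 0.196] pointing down, gripper open.
Joint ranges: [-2.96, 2.96], [-0.34, 2.1], [-1.41, 1.46], [0.24, 2.44], [-1.37, 4.51], [0.17, 1.92], [-2.96, 2.96]. Speed limits (rad/s): [2.39, 2.39, 3.14, 3.14, 3.14, 3.14, 3.14].

### API

Orientations are given as a unit quaternion [w, x, y, z].
In Python, from station import * gives the robot as it stands.
- The arm moves only by the tool jog_arm, never from a script. Its argument "moves" is one flat list of numbers, 7 for each row, row after row: the shift along the tool's x, y, z normalised to -1 to 1, where 1 is 20 mm, then the turn, a rotation vector about the tool's x, y, z normalised to -1 to 1, where 1 is 4 degrees, then the opening, from 0 (shut) to 1 (fully open). In form: [x, y, z, rx, ry, rz, claw, x, y, z, rx, ry, rz, claw, ...]. A call has exactly 8 rows; each row shifts and turns the commanded pose from where the row before left it, along the tool's axes as they then stand; what a row does not reach is not made up. A row lasts 1/12 s, in which the tool goes at most 41.7 mm and 7.16 degrees, less where a joint would pass 70% of its speed; a pose out of reach is approached as far as the arm can. A call with a number of a shift or a turn outside -1 to 1 is refused whole. A call with a gripper value outside its range is refused whole. The fingers move at their own pace and stop on an object; "grip_force" is the grip in N (left out, the last holds). Time passes only in rows, so rows that do not move let the fingers close, or fill a call up. It gives the time, the measured TCP pose, the force, the opening and the grip force at its end, in the units of the state.
- get_obs(): the state, without advancing time (a new reading comes with each control period).
- read_camera(name): name is "scene" or "top" or "wrist"; returns a dict with "color" (384x512x3 uint8, blue, green, red), "fx", "fy", "cx", "cy" (pixels), "rvec" (rotation vector, rad) and "tvec" (3), from world to camera coordinates, as OpenCV has them. Camera axes: x right, y down, z forward; pixel columns grow to the right and rows downward; lengths in m; the calibration is good to about 2 mm. A picture is of the moment at which its call begins. There is no depth.
- hand_in(): hands the job in; it is judged then, once.
The state is a dict: "t": time; "q": joint angles; "joint_vel": joint speeds; "joint_torque": joint torques, N m; "eef_pos": TCP position; "tool_rot": TCP orientation; "contact_force": force on the tool from outside, world axes, zero at the start; "torque": the same for the moment, N m; "gripper_width": opening from 0.0 (shut) to 1.0 (fully open); "grasp_force": force on a finger pad.
Only numpy, scipy, OpenCV 4.12 (cv2) and the standard library are available. Lean on these libraries where they do the work, as an engineer would, in place of code of your own. Each camera call takes 0.05 s, during which the arm holds its last target. There are 200 camera calls.

## Working session

There is one attempt and no reset: what is moved stays moved. The work goes in short steps, Python scripts to look and compute and a tool call to move; the robot and the scene stay as the last step left them, time stands still between calls to the robot, and variables do not carry over. Pictures are saved under pics/ and viewed, at most 14 in all, crops included, and the job is handed in when it is done.

Besides the shell and the picture viewer there is one more tool, called after "Request:" as name(argument=value, ...) on one line, values as JSON. jog_arm: Moves the arm, as the interface text tells. Scaled input: -1 to 1 covers 20 mm each way for a shift and 4 degrees each way for a turn. Its arguments: {"type":"object","properties":{"moves":{"type":"array"},"grip_force":{"type":"number"}},"required":["moves"]}

```bash
ls; mkdir -p pics; python3 - <<'E'
from station import *
import cv2,numpy as np
for n in ["scene","top"]:
    c=read_camera(n); cv2.imwrite(f"pics/{n}0.png",c["color"]); print(n,c["fx"],c["cx"],c["cy"],c["rvec"],c["tvec"])
o=get_obs(); print(o)
E
```

```text
pics
scene 403.18263071329744 252.0948866091184 189.29793200917 [ 2.22324501  1.02482058 -0.38367128] [-0.45939868 -0.18346857  1.55768952]
top 455.5249507735567 263.04763932145516 190.3596238614122 [ 2.1405259  -2.10287785  0.15484858] [0.11009779 0.61155116 1.16692528]
{'t': 0.1, 'q': array([-1.28711061,  0.47776475,  0.02235556,  1.55633236, -0.0115143 ,
        1.10929837, -0.0831302 ]), 'joint_vel': array([ 0.00208333, -0.00162394,  0.00148166, -0.00415562,  0.00096921,
       -0.00062546, -0.00041143]), 'joint_torque': array([ 3.84276427e-03, -5.97763896e+01,  1.61329251e+00, -2.81955814e+01,
        1.28073490e-02,  5.06166150e-03,  2.04601008e-05]), 'eef_pos': array([0.25753514, 0.62330655, 0.19530004]), 'tool_rot': array([-1.05544819e-04,  1.94655968e-01,  9.80871221e-01, -8.30607105e-04]), 'contact_force': array([ 0.17231694,  0.90080139, -0.40526164]), 'torque': array([0.02905048, 0.01157475, 0.05619933]), 'grasp_force': 0.0, 'gripper_width': 1.002803403945537}
```

View pics/scene0.png

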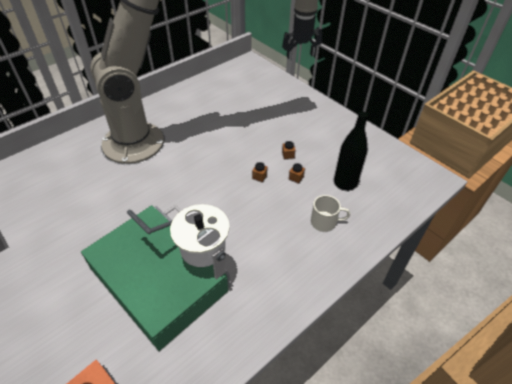

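View pics/top0.png

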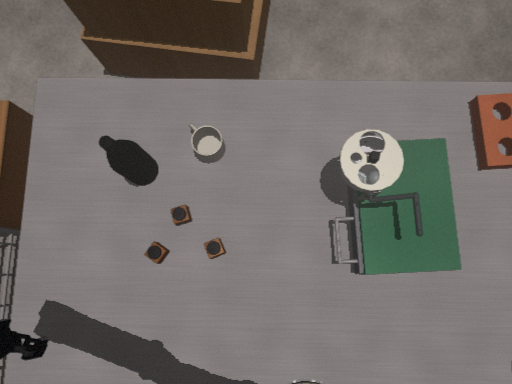

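The scene shows the unit with its drum, three jars, the bottle and the mug. In the top view the drawer front faces world +y (image left), the small hole is at the mark (about 356,158), and the jars are at about (180,215), (156,252) and (214,248). Next I'll measure these.

```bash
cat > h.py <<'E'
from station import *
import cv2,numpy as np
from scipy.spatial.transform import Rotation as R
def onplane(c,p,z):
    Rm=cv2.Rodrigues(np.array(c["rvec"]))[0]; o=-Rm.T@np.array(c["tvec"])
    p=np.atleast_2d(p).astype(float)
    d=np.c_[(p[:,0]-c["cx"])/c["fx"],(p[:,1]-c["cy"])/c["fy"],np.ones(len(p))]@Rm
    return o+d*((z-o[2])/d[:,2])[:,None]
def proj(c,P):
    K=np.array([[c["fx"],0,c["cx"]],[0,c["fy"],c["cy"]],[0,0,1.]])
    return cv2.projectPoints(np.atleast_2d(P).astype(float),np.array(c["rvec"]),np.array(c["tvec"]),K,None)[0][:,0]
def tool():
    o=get_obs(); q=o["tool_rot"]; r=R.from_quat([q[1],q[2],q[3],q[0]]); return o,r
def plan(target,yaw=None):
    """tool shift in rows(20mm) along tool axes to target TCP; turn rows(4deg) to make tool y point along world yaw (mod pi)"""
    o,r=tool(); d=r.inv().apply(np.array(target)-o["eef_pos"])/0.02
    print("t%.1f tcp"%o["t"],o["eef_pos"].round(4),"z-axis",r.as_matrix()[:,2].round(3),"F",o["contact_force"].round(1),"w%.3f"%o["gripper_width"],"q7 %.2f"%o["q"][6])
    y=r.as_matrix()[:,1]; cur=np.arctan2(y[1],y[0]); print("shift units",d.round(2),"yaw now %.3f"%cur)
    if yaw is not None:
        e=(cur-yaw+np.pi/2)%np.pi-np.pi/2; print("rz units %.2f (+/-45)"%(np.degrees(e)/4))
E
python3 - <<'E'
from h import *
c=read_camera("top"); I=c["color"]; hsv=cv2.cvtColor(I,cv2.COLOR_BGR2HSV)
g=cv2.inRange(hsv,(60,90,20),(95,255,255)); g[:,:330]=0; g[:100]=0;g[300:]=0
def line(pts):
    l=cv2.fitLine(pts.astype(np.float32),cv2.DIST_HUBER,0,.01,.01).ravel(); return l
back=[(np.where(g[r])[0].max()+.5,r) for r in range(150,265)]
bot=[(x,np.where(g[:,x])[0].max()+.5) for x in range(372,452)]
top=[(x,np.where(g[:,x])[0].min()-.5) for x in range(410,440)]
L=[line(onplane(c,p,.095)[:,:2]) for p in (back,bot,top)]
for l in L: print("line",l)
def X(a,b):
    t=np.linalg.solve(np.c_[a[:2],-b[:2]],b[2:]-a[2:]); return a[2:]+t[0]*a[:2]
A,B=X(L[0],L[1]),X(L[0],L[2]); print("corners",A,B,np.linalg.norm(A-B))
a=cv2.inRange(hsv,(3,110,30),(22,255,255)); a[:,:100]=0; a[:150]=0; a[:,300:]=0
cs,_=cv2.findContours(cv2.morphologyEx(a,cv2.MORPH_CLOSE,np.ones((5,5))),0,1)
for k in cs:
    if cv2.contourArea(k)<60: continue
    m=np.zeros_like(a); cv2.drawContours(m,[k],-1,255,-1)
    (bx,by,bw,bh)=cv2.boundingRect(k)
    dk=(I.max(2)<45)&(m>0)&True
    ys,xs=np.where(dk); hull=onplane(c,cv2.convexHull(k)[:,0],.046)[:,:2]*1000
    print("jar px",k[:,0].mean(0),"lid",onplane(c,[xs.mean(),ys.mean()],.06)[0,:2],dk.sum(),cv2.minAreaRect(hull.astype(np.float32)))
cv2.imwrite("pics/crop1.png",np.hstack([cv2.resize(I[120:220,325:425],(500,500),interpolation=2),cv2.resize(I[200:270,140:240][:,:],(300,500))[:,:300]]))
E
```

```text
Traceback (most recent call last):
ValueError: zero-size array to reduction operation maximum which has no identity
```

```bash
cat > m.py <<'E'
from h import *
c=read_camera("top"); I=c["color"]; hsv=cv2.cvtColor(I,cv2.COLOR_BGR2HSV)
print("unit px hsv",hsv[200,440],I[200,440],"jar",hsv[215,172],hsv[210:222,172:190].reshape(-1,3).max(0))
b,gg,r=[I[...,i].astype(int) for i in range(3)]
g=((gg>r*1.25+3)).astype(np.uint8)*255; g[:,:330]=0; g[:100]=0;g[300:]=0; g=cv2.medianBlur(g,5)
def line(pts): return cv2.fitLine(pts.astype(np.float32),cv2.DIST_HUBER,0,.01,.01).ravel()
back=[(np.where(g[r])[0].max()+.5,r) for r in range(150,265)]
bot=[(x,np.where(g[:,x])[0].max()+.5) for x in range(372,452)]
top=[(x,np.where(g[:,x])[0].min()-.5) for x in range(410,440)]
L=[line(onplane(c,p,.095)[:,:2]) for p in (back,bot,top)]
for l in L: print("line",l)
def X(a,b):
    t=np.linalg.solve(np.c_[a[:2],-b[:2]],b[2:]-a[2:]); return a[2:]+t[0]*a[:2]
A,B=X(L[0],L[1]),X(L[0],L[2]); print("corners",A,B,np.linalg.norm(A-B))
a=((r>gg*1.35+5)).astype(np.uint8)*255; a[:,:100]=0; a[:190]=0; a[:,300:]=0; a[280:]=0
cs,_=cv2.findContours(cv2.morphologyEx(a,cv2.MORPH_CLOSE,np.ones((5,5))),0,1)
for k in cs:
    if cv2.contourArea(k)<60: continue
    m=np.zeros_like(a); cv2.drawContours(m,[cv2.convexHull(k)],-1,255,-1)
    ys,xs=np.where((m>0)&(a==0)); hull=onplane(c,cv2.convexHull(k)[:,0],.04)[:,:2]*1000
    print("jar px",k[:,0].mean(0),"lid",onplane(c,[xs.mean(),ys.mean()],.06)[0,:2],len(xs),cv2.minAreaRect(hull.astype(np.float32)))
cv2.imwrite("pics/crop1.png",np.hstack([cv2.resize(I[120:220,325:425],(500,500),interpolation=2),cv2.resize(I[200:270,140:240],(300,500))]))
E
python3 m.py
```

```text
unit px hsv [ 72  95 102] [ 79 102  64] jar [11 82 84] [174 139 133]
line [ 0.99733245  0.07299308  0.5824375  -0.36350778]
line [ 0.07214753 -0.99739397  0.40385202 -0.2644271 ]
line [ 0.05997949 -0.9981996   0.7449643  -0.2945733 ]
corners [ 0.41192186 -0.37598753] [ 0.74837667 -0.35136297] 0.33735472
jar px [158.79032258 251.9516129 ] lid [0.44077382 0.39662628] 127 ((438.8479919433594, 401.8229064941406), (46.23553466796875, 42.79001235961914), 60.9642448425293)
```

View pics/crop1.png

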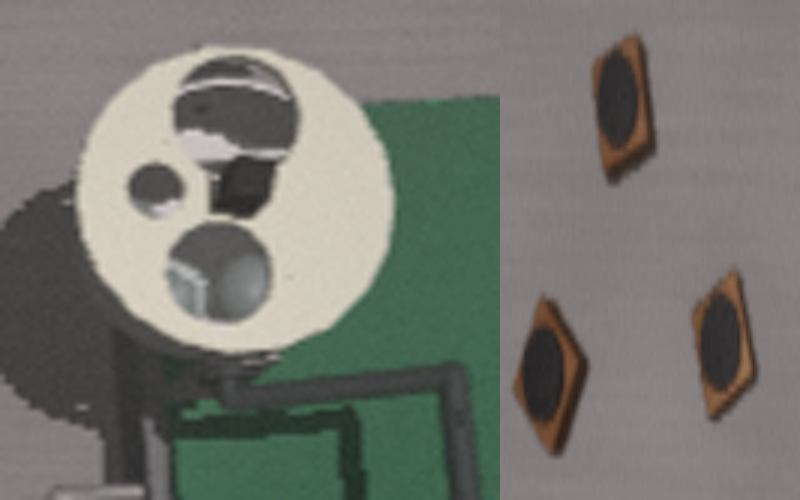

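The crop shows the small hole at the cap's left, by the mark, with the 48 mm hole at the bottom and the 58 mm hole at the top, so the dial is near 3.0. Now I'll measure the cap, holes and jars precisely.

```bash
cat > m2.py <<'E'
from h import *
T=read_camera("top"); S=read_camera("scene")
def cap(c,x0,x1,y0,y1):
    I=c["color"].astype(int); m=np.zeros(I.shape[:2],np.uint8)
    m[y0:y1,x0:x1]=((I.min(2)>135)&(I[...,2]-I[...,0]>8))[y0:y1,x0:x1]*255
    k=max(cv2.findContours(m,0,1)[0],key=cv2.contourArea); return cv2.fitEllipse(cv2.convexHull(k)),m
eT,mT=cap(T,325,425,110,215); eS,mS=cap(S,160,240,190,270); print(eT,eS)
for z in (.23,.235,.24,.245): print(z,onplane(T,eT[0],z)[0,:2].round(4),onplane(S,eS[0],z)[0,:2].round(4))
cs,h=cv2.findContours(mT,cv2.RETR_CCOMP,1)
for k,hh in zip(cs,h[0]):
    if hh[3]>=0 and cv2.contourArea(k)>15:
        (x,y),r=cv2.minEnclosingCircle(k); print("hole",x,y,r,onplane(T,[x,y],.235)[0,:2].round(4),onplane(T,k[:,0].mean(0),.235)[0,:2].round(4))
I=T["color"]; 
print(I[208:224,170:190].reshape(-1,3)[::24])
b,gg,r=[I[...,i].astype(int) for i in range(3)]
a=((r>gg+14)).astype(np.uint8)*255; a[:,:130]=0; a[:200]=0; a[:,240:]=0; a[270:]=0
a=cv2.morphologyEx(a,cv2.MORPH_CLOSE,np.ones((5,5)))
for k in cv2.findContours(a,0,1)[0]:
    if cv2.contourArea(k)<60: continue
    m=np.zeros_like(a); cv2.drawContours(m,[cv2.convexHull(k)],-1,255,-1)
    ys,xs=np.where((m>0)&(I.max(2)<75)); hull=onplane(T,cv2.convexHull(k)[:,0],.046)[:,:2]*1000
    print("jar px",k[:,0].mean(0),"lid",onplane(T,[xs.mean(),ys.mean()],.06)[0,:2].round(4),len(xs),cv2.minAreaRect(hull.astype(np.float32)))
E
python3 m2.py
```

```text
((371.5060729980469, 159.17071533203125), (61.06142044067383, 64.02496337890625), 113.94828796386719) ((202.56198120117188, 226.84718322753906), (33.21097183227539, 44.46535110473633), 135.73907470703125)
0.23 [ 0.656  -0.1317] [ 0.6549 -0.1212]
0.235 [ 0.6547 -0.1306] [ 0.6582 -0.1231]
0.24 [ 0.6535 -0.1295] [ 0.6615 -0.1249]
0.245 [ 0.6523 -0.1284] [ 0.6647 -0.1268]
hole 368.5 174.0 11.629803657531738 [ 0.62   -0.1231] [ 0.6197 -0.1226]
hole 355.5769348144531 157.5 6.59601354598999 [ 0.6582 -0.0943] [ 0.658  -0.0944]
hole 372.0 147.0 17.262775421142578 [ 0.6835 -0.1323] [ 0.6845 -0.132 ]
[[123 124 131]
 [ 45  54  63]
 [ 47  46  50]
 [ 50  50  51]
 [ 46  63  88]
 [126 127 131]
 [ 43  43  46]
 [ 49  46  50]
 [ 48  49  54]
 [ 68  95 133]
 [123 123 132]
 [ 54  78 114]
 [ 45  66  98]
 [ 44  52  61]]
jar px [155.93181818 252.61363636] lid [0.4396 0.3971] 208 ((439.8802185058594, 401.0032958984375), (49.1810417175293, 45.4854736328125), 55.532196044921875)
jar px [213.77192982 247.71929825] lid [0.4534 0.2465] 161 ((454.8941955566406, 248.68951416015625), (44.12155532836914, 45.167991638183594), 25.219125747680664)
jar px [179.41935484 214.01075269] lid [0.5417 0.341 ] 163 ((543.4376220703125, 343.0928649902344), (44.51576232910156, 46.09296417236328), 16.976337432861328)
```

Request:
jog_arm(moves=[-1,0,0,0,0,-0.95,0.5,-1,0,0,0,0,-0.95,0.5,-1,-0.5,0,0,0,-0.95,0.5,-1,-1,0,0,0,-0.95,0.5,-1,-1,0,0,0,-0.95,0.5,-1,-1,0,0,0,-0.95,0.5,-1,-1,0,0,0,-0.95,0.5,-1,-1,0,0,0,0,0.5])

```text
t: 0.97
eef_pos: [0.4059, 0.4883, 0.1963]
tool_rot: [-0.0, -0.038, 0.999, -0.0]
contact_force: [-0.7, -0.1, 0.0]
gripper_width: 0.499
grasp_force: 0.0
```

Request:
jog_arm(moves=[0,-1,0,0,0,0,0.5,0,-1,0,0,0,0,0.5,0,-1,0,0,0,0,0.5,0,-1,0,0,0,0,0.5,0,-1,0,0,0,0,0.5,0,-1,0,0,0,0,0.5,0,-1,0,0,0,0,0.5,0,-1,0,0,0,0,0.5])

```text
t: 1.63
eef_pos: [0.4169, 0.3291, 0.1963]
tool_rot: [0.0, -0.036, 0.999, 0.0]
contact_force: [0.1, -0.5, -0.1]
gripper_width: 0.5
grasp_force: 0.0
```

Request:
jog_arm(moves=[0,-1,0,0,0,0,0.5,0,-1,0,0,0,0,0.5,0,-1,0,0,0,0,0.5,0,-1,0,0,0,0,0.5,0,-1,0,0,0,0,0.5,0,-1,0,0,0,0,0.5,0,-1,0,0,0,0,0.5,0,-1,0,0,0,0,0.5])

```text
t: 2.3
eef_pos: [0.4285, 0.1695, 0.1963]
tool_rot: [0.0, -0.036, 0.999, 0.0]
contact_force: [0.2, 0.1, 0.3]
gripper_width: 0.503
grasp_force: 0.0
```

```bash
python3 - <<'E'
from h import *
plan([.4796,-.0852,.13],np.radians(94.2))
E
```

```text
t2.3 tcp [0.4285 0.1695 0.1963] z-axis [ 0.  0. -1.] F [0.2 0.1 0.3] w0.503 q7 1.15
shift units [ -1.63 -12.89   3.31] yaw now 1.643
rz units -0.01 (+/-45)
```

Request:
jog_arm(moves=[-0.2,-1,0,0,0,0,0.5,-0.2,-1,0,0,0,0,0.5,-0.2,-1,0,0,0,0,0.5,-0.2,-1,0,0,0,0,0.5,-0.2,-1,0,0,0,0,0.5,-0.2,-1,0,0,0,0,0.5,-0.2,-1,0,0,0,0,0.5,-0.2,-1,0,0,0,0,0.5])

```text
t: 2.97
eef_pos: [0.4722, 0.0123, 0.1964]
tool_rot: [0.0, -0.036, 0.999, 0.0]
contact_force: [1.2, 0.6, -0.4]
gripper_width: 0.497
grasp_force: 0.0
```

Request:
jog_arm(moves=[0,-1,0,0,0,0,0.5,0,-1,0,0,0,0,0.5,0,-1,0,0,0,0,0.5,0,-1,0,0,0,0,0.5,0,-0.9,0,0,0,0,0.5,0,0,0.5,0,0,0,0.5,0,0,0,0,0,0,0.5,0,0,0,0,0,0,0.5])

```text
t: 3.63
eef_pos: [0.4785, -0.0836, 0.1856]
tool_rot: [-0.001, -0.036, 0.999, 0.0]
contact_force: [0.1, 0.3, -0.4]
gripper_width: 0.499
grasp_force: 0.0
```

```bash
python3 - <<'E'
from h import *
plan([.4796,-.0852,.047],np.radians(94.2))
c=read_camera("wrist"); cv2.imwrite("pics/w1.png",c["color"])
u=np.array([.073,-.9973,0]);v=np.array([.9973,.073,0]); H=np.array([.4796,-.0852,.071])
print(proj(c,[H-.055*v,H+.055*v,H]).round(1))
E
```

```text
t3.6 tcp [ 0.4785 -0.0836  0.1856] z-axis [-0.002  0.    -1.   ] F [ 0.1  0.3 -0.4] w0.499 q7 1.76
shift units [-0.06 -0.09  6.93] yaw now 1.644
rz units -0.00 (+/-45)
[[258.8 133. ]
 [259.1 227.7]
 [259.  182.8]]
```

View pics/w1.png

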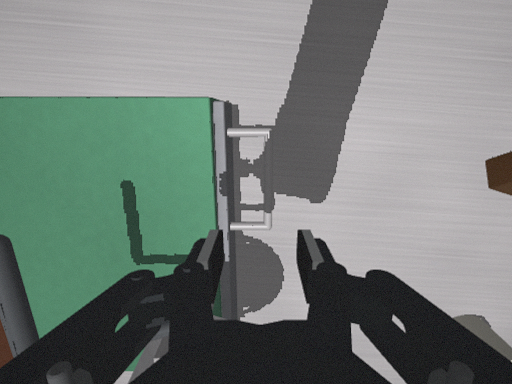

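The handle bar in the wrist view is at x≈268 (y 132–226), about 9 px right of my prediction of 259, so I'll check it against the top camera.

```bash
python3 - <<'E'
from h import *
u=np.array([.073,-.9973,0]);v=np.array([.9973,.073,0])
I=cv2.imread("pics/top0.png"); T=read_camera("top")
g=I[215:270,328:350].astype(int).sum(2)
H=np.array([.4796,-.0852,.071]); print("top pred",proj(T,[H-.055*v,H,H+.055*v]).round(1))
for r in (225,235,245,255): print(r,I[r,328:362].astype(int).sum(1)//3)
c=read_camera("wrist"); W=c["color"].astype(int).sum(2)//3
for r in (150,175,200): print(r,W[r,205:280])
O=np.array([.5714,-.2440,0]); f=O-.12*u+[0,0,.095]
print("front edge wrist pred",proj(c,[f-.17*v,f-.1*v,f,f+.1*v]).round(1), "back corner",proj(c,[f-.17*v+.1*u]))
print(onplane(c,[[268,150],[268,200]],.066),onplane(T,[[338,240]],.071))
E
```

```text
top pred [[343.5 261.6]
 [341.7 240. ]
 [340.  218.9]]
225 [103  65  67  67  97 126 114  98 136 145 119 117 128 128 129 127 126 127
 105  63  64  65  59  50  53  48  51  80 108 110 110  88  49  67]
235 [128 103  63  64  65 102 131 111 103 134 138 123 127 127 130 128 130 129
 127 104  64  62  64  54  47  49  47  49  84 111 114 107  83  51]
245 [126 126 103  62  63  65  98 129 113 107 125 127 120 128 127 127 127 124
 125 124 105  62  65  59  50  46  46  50  50  87 116 110 107  85]
255 [124 122 124 102  64  61  92 120 116 106 115 129 117 117 122 123 125 123
 124 123 125 104  61  65  59  54  47  48  45  53  90 114 107 106]
150 [126 128 127 130 128 127 103  67  51  68  66 137 155 157 156 158 159 162
 166 146  92  68  60  65  69  65  65  68  85  95  93  90  93  89 129 182
 192 186 188 187 187 187 188 188 188 188 189 187 186 186 187 187 188 185
 186 187 185 192 122  80  85  89  91  91  96  90  88  86  89  86  88  89
  89  93  87]
175 [127 126 127 121 127 124 128  99  60  44  83 101 147 157 102  71  73  77
  78  75  73  63  63  67  65  65  66  65  84  94  91  90  92  89  93  86
  87  87  89  91  91  92  90  86  81 174 193 190 171 166 113  92  90  98
  98  93  95  94  90  84  90  92  93  94  93  88  85  90  91  95  94  92
  93  92  89]
200 [121 121 123 119 123 122 122 129 111  83  48  66 131 153 153 158 160 161
 162 161 167 143  90  64  65  66  68  62  64  89  96  92  90  92  86 177
 195 193 192 193 193 195 194 192 194 193 192 191 193 192 195 192 193 195
 189 189 190 194 134  90  87  93  89  92  91  85  83  90  91  79 169 191
 188 186 183]
front edge wrist pred [[210.9  96.3]
 [214.6 168.9]
 [218.9 255.9]
 [222.5 327.9]] back corner [[105.54476725  96.38870709]]
[[ 0.44353075 -0.07746163  0.066     ]
 [ 0.50178485 -0.07274093  0.066     ]] [[ 0.4795437  -0.07559149  0.071     ]]
```

The drawer front stands about 10 mm proud of the unit, so the handle centre is at about (0.479, -0.075). I'll shift to that, descend, grip and pull.

Request:
jog_arm(moves=[-0.05,0.43,0,0,0,0,0.45,0,0,1,0,0,0,0.45,0,0,1,0,0,0,0.45,0,0,1,0,0,0,0.45,0,0,1,0,0,0,0.45,0,0,1,0,0,0,0.45,0,0,1,0,0,0,0.45,0,0,0.7,0,0,0,0.45], grip_force=60)

```text
t: 4.45
eef_pos: [0.4791, -0.0743, 0.0508]
tool_rot: [-0.001, -0.037, 0.999, 0.0]
contact_force: [-0.1, 0.5, 0.1]
gripper_width: 0.453
grasp_force: 0.0
```

Request:
jog_arm(moves=[0,0,0,0,0,0,0.45,0,0,0,0,0,0,0,0,0,0,0,0,0,0,0,0,0,0,0,0,0,0,0,0,0,0,0,0,0,0,0,0,0,0,0,0,0,0,0,0,0,0,0,0,0,0,0,0,0])

```text
t: 5.12
eef_pos: [0.4797, -0.0758, 0.0525]
tool_rot: [0.0, -0.036, 0.999, 0.0]
contact_force: [-0.1, 0.0, -0.5]
gripper_width: 0.0
grasp_force: 0.0
```

```bash
python3 - <<'E'
from h import *
c=read_camera("wrist"); t=read_camera("top"); s=read_camera("scene")
a=cv2.resize(c["color"][60:384,130:400],(400,480)); b=cv2.resize(t["color"][170:290,300:400],(400,480))
cv2.imwrite("pics/w2.png",np.hstack([a,b]))
E
```

```text
(no output)
```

View pics/w2.png

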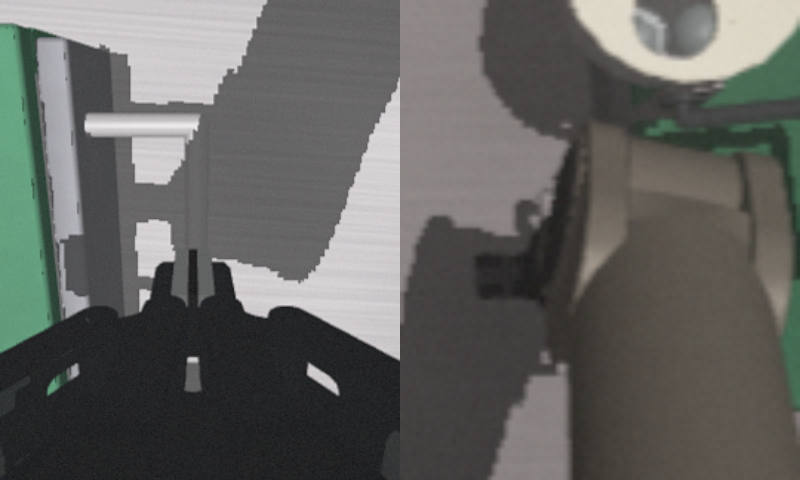

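The wrist view shows the pads closed around or right at the bar (crop x≈190), so I'll recheck the reading.

Request:
jog_arm(moves=[0,0,0,0,0,0,0,0,0,0,0,0,0,0,0,0.1,0,0,0,0,0,0,0.2,0,0,0,0,0,0,0.3,0,0,0,0,0,0,0.4,0,0,0,0,0,0,0.4,0,0,0,0,0,0,0.4,0,0,0,0,0])

```text
t: 5.93
eef_pos: [0.4767, -0.0387, 0.0522]
tool_rot: [-0.0, -0.037, 0.999, 0.0]
contact_force: [-0.4, 0.4, 0.4]
gripper_width: -0.001
grasp_force: 0.0
```

```bash
python3 - <<'E'
from h import *
plan([.4657,.1043,.047])
print(get_obs()["grasp_force"])
c=read_camera("wrist");W=c["color"]
cv2.imwrite("pics/w3.png",cv2.resize(W[60:300,180:340],(520,780))[:600])
E
```

```text
t5.9 tcp [ 0.4767 -0.0387  0.0522] z-axis [-0.  0. -1.] F [-0.4  0.4  0.4] w-0.001 q7 1.75
shift units [0.03 7.17 0.26] yaw now 1.644
0.0
```

View pics/w3.png

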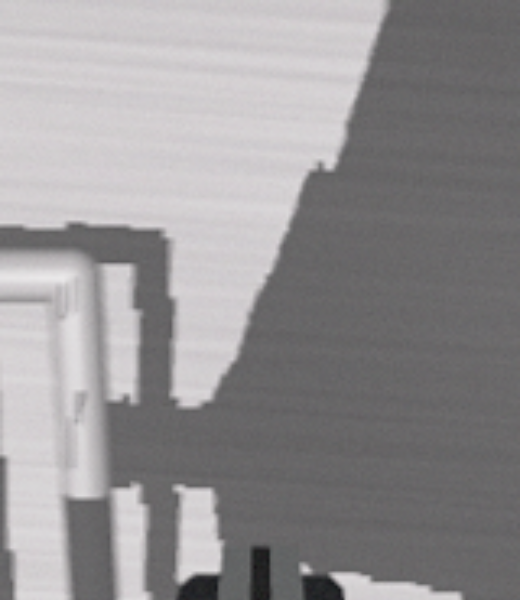

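```bash
python3 - <<'E'
from h import *
c=read_camera("wrist"); Rm=cv2.Rodrigues(np.array(c["rvec"]))[0]; o=-Rm.T@np.array(c["tvec"])
print("cam",o,"axis",Rm[2],"minus tcp",o-get_obs()["eef_pos"])
o1=o+np.array([.0018,-.0449,.1334])
c1=dict(c); c1["tvec"]=-Rm@o1
for z in (.03,.04,.05,.06,.07): print(z,onplane(c,[209,137],z)[0].round(4),onplane(c1,[272,129],z)[0].round(4))
W=c["color"].astype(int).sum(2)//3
print(W[150,190:225]); print(W[120:170,202])
p=cv2.imread("pics/w1.png").astype(int).sum(2)//3
print(p[132,225:285]); print(p[115:145,260]);print(p[215:240,260])
E
```

```text
cam [ 0.40277614 -0.0431919   0.22991087] axis [ 0.28495092  0.0215344  -0.95830018] minus tcp [-0.07400353 -0.00536866  0.17778779]
0.03 [ 0.4222 -0.079   0.03  ] [ 0.4218 -0.0717  0.03  ]
0.04 [ 0.4212 -0.0773  0.04  ] [ 0.4213 -0.0722  0.04  ]
0.05 [ 0.4202 -0.0755  0.05  ] [ 0.4207 -0.0727  0.05  ]
0.06 [ 0.4193 -0.0737  0.06  ] [ 0.4202 -0.0731  0.06  ]
0.07 [ 0.4183 -0.0719  0.07  ] [ 0.4197 -0.0736  0.07  ]
[184 183 195 205 173 207 236 148 206 217 198 186 180 172 156 140 102 174
 202 209 205 208 208 208 207 208 215 135  98 101 102 101 104 102 101]
[205 211 210 209 206 201 204 213 152  98 102 105 103 104 102 101 100 102
 125 143 152 164 168 175 177 178 178 179 179 179 180 181 181 181 180 179
 184 185 186 184 184 187 185 189 184 187 185 187 189 188]
[ 77  67 216 227 226 227 225 224 225 225 226 225 225 226 224 226 226 225
 225 225 225 225 226 223 224 225 224 224 224 223 223 223 223 223 223 223
 224 221 222 223 219 221 223 227 142  81  89  89  87  90  93  87  89  89
  92  89  93  88  87  91]
[185 184 179 183 186 186 186 181 187 136  85  87  89 128 157 169 195 223
 205 180 164 166 181 182 186 183 184 181 181 184]
[188 187 186 183 187 189 155 121 135 157 184 222 209 182 166 178 189 184
 184 185 185 180 180 181 133]
```

```bash
python3 - <<'E'
from h import *
c=read_camera("wrist"); o=get_obs()
for dz in (0,.005,.01,.015,.02,.03): print(dz,proj(c,o["eef_pos"]+[0,0,dz]).round(1), proj(c,o["eef_pos"]+[-.011,0,dz]).round(1))
print((c["color"].astype(int).sum(2)//3)[215:300:3,262],(c["color"].astype(int).sum(2)//3)[235,235:300])
cv2.imwrite("pics/w4.png",cv2.resize(c["color"][200:330,200:330],(590,590),interpolation=2))
E
```

```text
0 [[259.4 221.1]] [[260.5 206.7]]
0.005 [[259.4 223.9]] [[260.6 209.1]]
0.01 [[259.4 226.8]] [[260.6 211.7]]
0.015 [[259.4 229.8]] [[260.6 214.4]]
0.02 [[259.4 233.1]] [[260.6 217.2]]
0.03 [[259.3 240.1]] [[260.7 223.5]]
[105 106 103 103  96  30  29  26  30  29  27  25  33  24  35  33  34  35
  30  35  32  43  43  36  46  36  33  39  34] [213 212 213 214 216 220 219 220 220 222 221 223 189 120 100  98 100 103
  99 102  98 103  58  33  34  33  31  32  91 102 101  99 100 101  98  98
  97 145 212 145 106 107 106 109 104 105 102  99  98  97  97  99  99 100
 102 103 106 101 103 104 105 105 103 105 106]
```

View pics/w4.png

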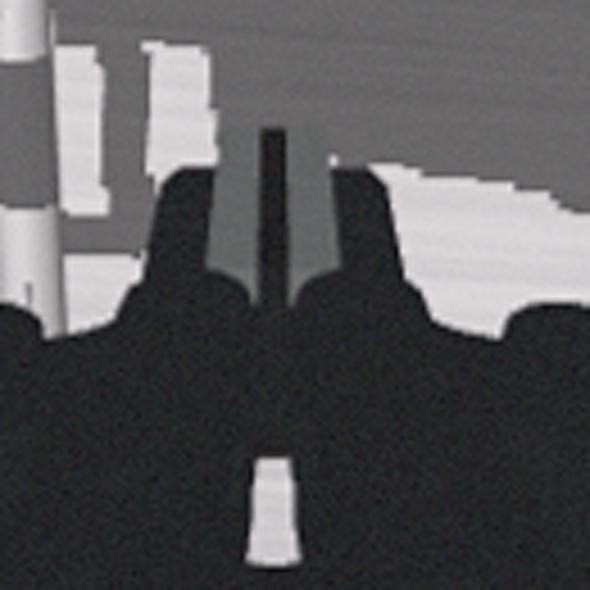

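The closed fingers passed over the bar, so the tips look higher than I assumed. I'll go back, descend further and regrip.

Request:
jog_arm(moves=[0,0,-1,0,0,0,0.45,0,0,-1,0,0,0,0.45,0,-0.6,0,0,0,0,0.45,0,-0.6,0,0,0,0,0.45,0,-0.63,0,0,0,0,0.45,-0.05,0,1,0,0,0,0.45,0,0,1,0,0,0,0.45,0,0,0,0,0,0,0.45])

```text
t: 6.75
eef_pos: [0.4782, -0.0768, 0.0497]
tool_rot: [-0.002, -0.036, 0.999, -0.0]
contact_force: [-0.7, 1.7, -0.6]
gripper_width: 0.449
grasp_force: 0.0
```

Request:
jog_arm(moves=[0,0,0.3,0,0,0,0.45,0,0,0.3,0,0,0,0.45,0,0,0.2,0,0,0,0.45,0,0,0.2,0,0,0,0.45,0,0,0,0,0,0,0.45,0,0,0,0,0,0,0.45,0,0,0,0,0,0,0.45,0,0,0,0,0,0,0.45])

```text
t: 7.42
eef_pos: [0.4808, -0.0764, 0.0325]
tool_rot: [0.0, -0.036, 0.999, 0.0]
contact_force: [-0.4, -0.1, 0.0]
gripper_width: 0.451
grasp_force: 0.0
```

Request:
jog_arm(moves=[0,0,0,0,0,0,0,0,0,0,0,0,0,0,0,0,0,0,0,0,0,0,0,0,0,0,0,0,0,0,0,0,0,0,0,0,0,0,0,0,0,0,0,0,0,0,0,0,0,0,0,0,0,0,0,0])

```text
t: 8.08
eef_pos: [0.4805, -0.0743, 0.0327]
tool_rot: [-0.0, -0.037, 0.999, 0.001]
contact_force: [-1.9, 5.8, 6.6]
gripper_width: 0.055
grasp_force: 56.4
```

The grip is on the bar's upper part only (4.7 mm opening), so the real fingertips sit about 35 mm above the reported TCP. I'll lower further and regrip.

Request:
jog_arm(moves=[0,0,0,0,0,0,0.45,0,0,0,0,0,0,0.45,0,0,0.2,0,0,0,0.45,0,0,0.2,0,0,0,0.45,0,0,0.2,0,0,0,0.45,0,0,0.2,0,0,0,0.45,0,0,0,0,0,0,0.45,0,0,0,0,0,0,0.45])

```text
t: 8.75
eef_pos: [0.4801, -0.0765, 0.0157]
tool_rot: [-0.001, -0.036, 0.999, -0.0]
contact_force: [1.4, -0.2, 0.2]
gripper_width: 0.452
grasp_force: 0.0
```

Request:
jog_arm(moves=[0,0,0,0,0,0,0,0,0,0,0,0,0,0,0,0,0,0,0,0,0,0,0,0,0,0,0,0,0,0,0,0,0,0,0,0,0,0,0,0,0,0,0,0,0,0,0,0,0,0,0,0,0,0,0,0])

```text
t: 9.42
eef_pos: [0.4805, -0.0742, 0.0164]
tool_rot: [-0.0, -0.037, 0.999, 0.001]
contact_force: [-1.5, 7.1, 2.7]
gripper_width: 0.098
grasp_force: 44.9
```

```bash
python3 - <<'E'
from h import *
plan([.4657,.1143,.017]); print(get_obs()["q"],get_obs()["grasp_force"])
c=read_camera("wrist"); cv2.imwrite("pics/w5.png",cv2.resize(c["color"][100:330,150:380],(590,590),interpolation=2))
E
```

```text
t9.4 tcp [ 0.4805 -0.0742  0.0164] z-axis [-0.     0.002 -1.   ] F [-1.5  7.1  2.7] w0.098 q7 1.86
shift units [ 0.04  9.46 -0.01] yaw now 1.645
[-0.173009    0.44832484  0.24394402  2.15265911 -0.20190382  0.56199727
  1.86409022] 44.8905086517334
```

View pics/w5.png

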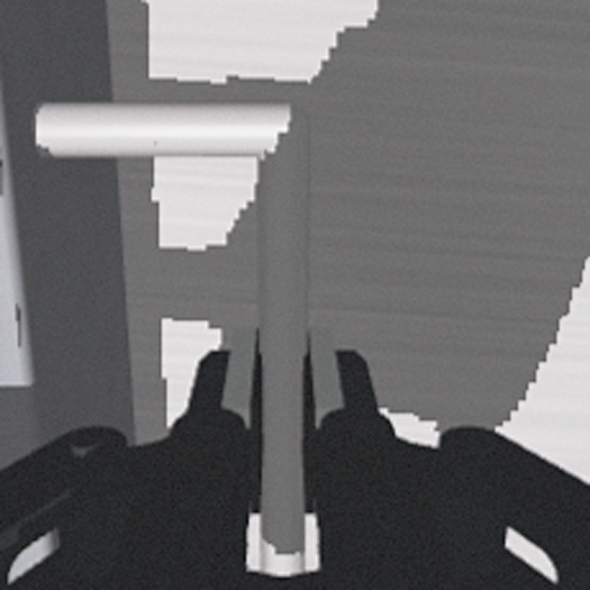

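The pads now straddle the bar, so I'll pull the drawer out.

Request:
jog_arm(moves=[0,0.3,0,0,0,0,0,0,0.6,0,0,0,0,0,0,0.8,0,0,0,0,0,0,0.8,0,0,0,0,0,0,0.8,0,0,0,0,0,0,0.8,0,0,0,0,0,0,0.8,0,0,0,0,0,0,0.8,0,0,0,0,0], grip_force=80)

```text
t: 10.13
eef_pos: [0.4726, 0.0369, 0.0165]
tool_rot: [0.001, -0.035, 0.999, -0.001]
contact_force: [0.8, -4.0, -0.1]
gripper_width: 0.087
grasp_force: 78.4
```

Request:
jog_arm(moves=[0,0.8,0,0,0,0,0,0,0.8,0,0,0,0,0,0,0.8,0,0,0,0,0,0,0.8,0,0,0,0,0,0,0.4,0,0,0,0,0,0,0.2,0,0,0,0,0,0,0,0,0,0,0,0,0,0,0,0,0,0,0])

```text
t: 10.8
eef_pos: [0.4671, 0.1137, 0.0165]
tool_rot: [0.0, -0.037, 0.999, 0.0]
contact_force: [0.4, 2.4, 4.6]
gripper_width: 0.08
grasp_force: 78.8
```

```bash
python3 - <<'E'
from h import *
o,r=tool(); print(o["eef_pos"],np.linalg.norm(o["eef_pos"][:2]-[.4805,-.0742]),o["contact_force"],o["gripper_width"],o["q"])
E
```

```text
[0.46705359 0.11373911 0.01647522] 0.18841952218699287 [0.36051581 2.39573752 4.60256609] 0.08027785631224427 [-0.56960815  0.44106276  0.24520837  2.16628989 -0.19955071  0.55385035
  1.46711945]
```

The drawer is out by about 188 mm. I'll release, rise and go over the knob.

Request:
jog_arm(moves=[0,0.2,0,0,0,0,0,0,0,0,0,0,0,0.5,0,0,0,0,0,0,0.5,0,0,0,0,0,0,0.5,0,0,-1,0,0,0,0.5,0,0,-1,0,0,0,0.5,0,0,-1,0,0,0,0.5,0,0,-1,0,0,0,0.5])

```text
t: 11.47
eef_pos: [0.466, 0.1168, 0.0968]
tool_rot: [-0.0, -0.036, 0.999, -0.0]
contact_force: [-0.1, -0.1, 0.0]
gripper_width: 0.497
grasp_force: 0.0
```

Request:
jog_arm(moves=[0,0,-1,0,0,0,0.5,0,0,-1,0,0,0,0.5,0,0,-1,0,0,0,0.5,0,0,-1,0,0,0,0.5,0,0,-1,0,0,0,0.5,0,0,-1,0,0,0,0.5,0,0,-1,0,0,0,0.5,0,0,-1,0,0,0,0.5])

```text
t: 12.13
eef_pos: [0.466, 0.1168, 0.2569]
tool_rot: [-0.0, -0.036, 0.999, 0.0]
contact_force: [0.6, 0.1, -0.5]
gripper_width: 0.499
grasp_force: 0.0
```

Request:
jog_arm(moves=[-1,0,-1,0,0,0,0.5,-1,0,-1,0,0,0,0.5,-1,-1,0,0,0,0,0.5,-1,-1,0,0,0,0,0.5,-1,-1,0,0,0,0,0.5,-1,-1,0,0,0,0,0.5,-1,-1,0,0,0,0,0.5,-1,-1,0,0,0,0,0.5])

```text
t: 12.8
eef_pos: [0.6353, 0.0081, 0.2957]
tool_rot: [-0.0, -0.036, 0.999, 0.0]
contact_force: [0.3, 0.3, -0.6]
gripper_width: 0.498
grasp_force: 0.0
```

Request:
jog_arm(moves=[0,-1,0,0,0,0.9,0.5,0,-1,0,0,0,0.9,0.5,0,-1,0,0,0,0.9,0.5,0,-1,0,0,0,0.75,0.5,0,0,0,0,0,0,0.5,0,0,0,0,0,0,0.5,0,0,0,0,0,0,0.5,0,0,0,0,0,0,0.5])

```text
t: 13.47
eef_pos: [0.6329, -0.0694, 0.2963]
tool_rot: [-0.0, 0.083, 0.997, 0.001]
contact_force: [0.5, 0.2, -0.3]
gripper_width: 0.501
grasp_force: 0.0
```

```bash
cat > k.py <<'E'
from h import *
import sys
plan([.6535,-.1285,.3],np.radians(float(sys.argv[1])))
c=read_camera("wrist"); cv2.imwrite("pics/%s.png"%sys.argv[2],c["color"])
t=read_camera("top"); print("top knob pred",proj(t,[.6535,-.1285,.275]))
E
python3 k.py 80.4 w6
```

```text
t13.5 tcp [ 0.6329 -0.0694  0.2963] z-axis [ 0.     0.001 -1.   ] F [ 0.5  0.2 -0.3] w0.501 q7 1.58
shift units [-1.51 -2.74 -0.19] yaw now 1.404
rz units 0.01 (+/-45)
top knob pred [[374.42424156 155.40733956]]
```

View pics/w6.png

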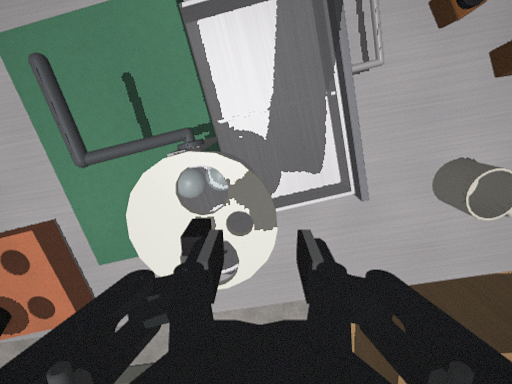

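The wrist view shows the open drawer, the cap centred at about (202,218), the 48 mm hole at (203,187), the 26 mm hole at (239,222) and the knob at (196,235). I'll compute angles and position from these.

```bash
python3 - <<'E'
from h import *
c=read_camera("wrist"); I=c["color"]
g=cv2.cvtColor(I,cv2.COLOR_BGR2GRAY)
Z=.238
P=[[203,190],[239,223],[202,219]]
for z in (.232,.238,.244): print(z,onplane(c,P,z).round(4)[:,:2])
# cap outline: left half silhouette of cream
m=((I.min(2)>120)&(I[...,2].astype(int)-I[...,0]>5)).astype(np.uint8)*255; m[:140]=0;m[300:]=0;m[:,:120]=0;m[:,290:]=0
k=max(cv2.findContours(m,0,1)[0],key=cv2.contourArea)[:,0]
w=onplane(c,k,Z)[:,:2]
# robust circle r=? fit on points with pixel y<245 hull
h=cv2.convexHull(k)[:,0]; h=h[(h[:,1]<250)]
for Z in (.232,.238,.244):
    w=onplane(c,h,Z)[:,:2]; A=np.c_[2*w,np.ones(len(w))]; s=np.linalg.lstsq(A,(w**2).sum(1),rcond=None)[0]; print("cap",Z,s[:2],np.sqrt(s[2]+s[:2]@s[:2]))
# knob top: dark blob
crop=I[205:260,170:225]; cv2.imwrite("pics/knob.png",cv2.resize(I[150:280,130:290],(640,520),interpolation=2))
E
```

```text
0.232 [[ 0.6193 -0.1225]
 [ 0.658  -0.0954]
 [ 0.6478 -0.1301]]
0.238 [[ 0.6178 -0.1209]
 [ 0.6556 -0.0945]
 [ 0.6456 -0.1283]]
0.244 [[ 0.6164 -0.1193]
 [ 0.6531 -0.0935]
 [ 0.6435 -0.1266]]
cap 0.232 [ 0.6550794  -0.13182329] 0.07386678972353539
cap 0.238 [ 0.65271862 -0.12999519] 0.07203546241710992
cap 0.244 [ 0.65035785 -0.12816709] 0.0702041351106844
```

View pics/knob.png

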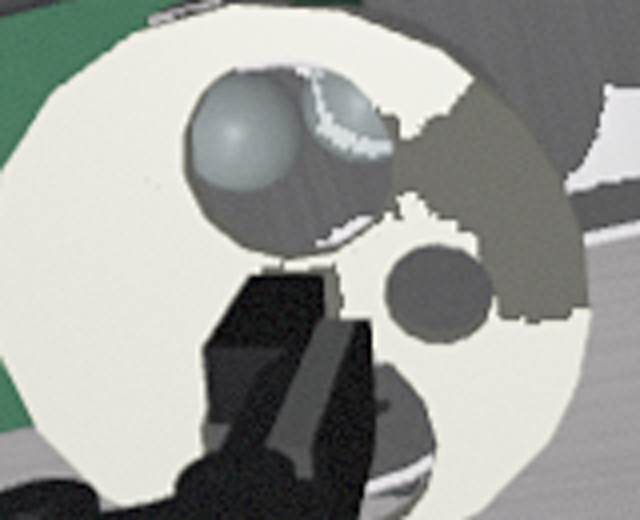

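Request:
jog_arm(moves=[-0.75,-1,0,0,0,0,0.5,-0.75,-1,0,0,0,0,0.5,0,-0.77,0,0,0,0,0.5,0,0,1,0,0,0,0.5,0,0,1,0,0,0,0.5,0,0,0.8,0,0,0,0.5,0,0,0.4,0,0,0,0.5,0,0,0,0,0,0,0.5])

```text
t: 14.28
eef_pos: [0.6518, -0.1298, 0.2301]
tool_rot: [-0.002, 0.084, 0.996, 0.0]
contact_force: [-0.5, 0.2, -0.6]
gripper_width: 0.499
grasp_force: 0.0
```

Request:
jog_arm(moves=[0,0,0.3,0,0,0,0.5,0,0,0.3,0,0,0,0.5,0,0,0.2,0,0,0,0.5,0,0,0.2,0,0,0,0.5,0,0,0,0,0,0,0.5,0,0,0,0,0,0,0.5,0,0,0,0,0,0,0.5,0,0,0,0,0,0,0.5])

```text
t: 14.95
eef_pos: [0.6535, -0.1305, 0.2126]
tool_rot: [0.0, 0.084, 0.996, 0.0]
contact_force: [1.0, -0.2, -0.5]
gripper_width: 0.497
grasp_force: 0.0
```

Request:
jog_arm(moves=[0,0,0,0,0,0,0,0,0,0,0,0,0,0,0,0,0,0,0,0,0,0,0,0,0,0,0,0,0,0,0,0,0,0,0,0,0,0,0,0,0,0,0,0,0,0,0,0,0,0,0,0,0,0,0,0], grip_force=40)

```text
t: 15.62
eef_pos: [0.6537, -0.129, 0.2126]
tool_rot: [0.0, 0.084, 0.997, 0.001]
contact_force: [-1.2, 6.0, 4.4]
gripper_width: 0.205
grasp_force: 41.3
```

```bash
python3 - <<'E'
from h import *
plan([.6533,-.129,.212]); o=get_obs(); print(o["grasp_force"],o["torque"],o["q"])
E
```

```text
t15.6 tcp [ 0.6537 -0.129   0.2126] z-axis [ 0.001  0.002 -1.   ] F [-1.2  6.   4.4] w0.205 q7 1.71
shift units [ 0.02 -0.    0.03] yaw now 1.403
41.252206563949585 [ 0.90628435  0.23454328 -0.0061401 ] [-0.24332092  0.482933    0.49588523  1.58548248 -0.24797189  1.13571818
  1.71320748]
```

Request:
jog_arm(moves=[0,0,0,0,0,0.5,0,0,0,0,0,0,0.9,0,0,0,0,0,0,0.9,0,0,0,0,0,0,0.9,0,0,0,0,0,0,0.9,0,0,0,0,0,0,0.9,0,0,0,0,0,0,0.9,0,0,0,0,0,0,0.9,0])

```text
t: 16.28
eef_pos: [0.6537, -0.1289, 0.2126]
tool_rot: [-0.0, 0.317, 0.949, 0.001]
contact_force: [-1.0, 5.2, 4.2]
gripper_width: 0.204
grasp_force: 41.3
```

Request:
jog_arm(moves=[0,0,0,0,0,0.9,0,0,0,0,0,0,0.9,0,0,0,0,0,0,0.9,0,0,0,0,0,0,0.9,0,0,0,0,0,0,0.9,0,0,0,0,0,0,0.9,0,0,0,0,0,0,0.9,0,0,0,0,0,0,0.9,0])

```text
t: 16.95
eef_pos: [0.6538, -0.1288, 0.2126]
tool_rot: [-0.0, 0.543, 0.84, 0.001]
contact_force: [-0.6, 5.8, 5.2]
gripper_width: 0.207
grasp_force: 41.3
```

Request:
jog_arm(moves=[0,0,0,0,0,0.9,0,0,0,0,0,0,0.9,0,0,0,0,0,0,0,0,0,0,0,0,0,0,0,0,0,0,0,0,0,0,0,0,0,0,0,0,0.5,0,0,0,0,0,0,0.5,0,0,-1,0,0,0,0.5])

```text
t: 17.62
eef_pos: [0.6508, -0.1305, 0.2285]
tool_rot: [-0.003, 0.594, 0.804, -0.002]
contact_force: [-0.7, -0.2, -0.6]
gripper_width: 0.501
grasp_force: 0.0
```

Request:
jog_arm(moves=[0,0,-1,0,0,0,0.5,0,0,-1,0,0,0,0.5,0,0,-1,0,0,0,0.5,-1,0,-1,0,0,0,0.5,-1,0,0,0,0,0,0.5,-1,0,0,0,0,0,0.5,0,0,0,0,0,0,0.5,0,0,0,0,0,0,0.5])

```text
t: 18.28
eef_pos: [0.6702, -0.1902, 0.3118]
tool_rot: [0.0, 0.595, 0.804, -0.001]
contact_force: [-0.4, 0.4, 0.1]
gripper_width: 0.501
grasp_force: 0.0
```

```bash
python3 k.py 8 w7; python3 - <<'E'
from h import *
t=read_camera("top")["color"]; w=cv2.imread("pics/w7.png")
cv2.imwrite("pics/d1.png",np.hstack([cv2.resize(t[100:220,320:430],(370,400)),cv2.resize(w[60:384,80:430],(430,400))]))
E
```

```text
t18.3 tcp [ 0.6702 -0.1902  0.3118] z-axis [-0.001 -0.002 -1.   ] F [-0.4  0.4  0.1] w0.501 q7 0.78
shift units [3.2  0.1  0.59] yaw now 0.296
rz units 2.23 (+/-45)
top knob pred [[374.42424156 155.40733956]]
```

View pics/d1.png

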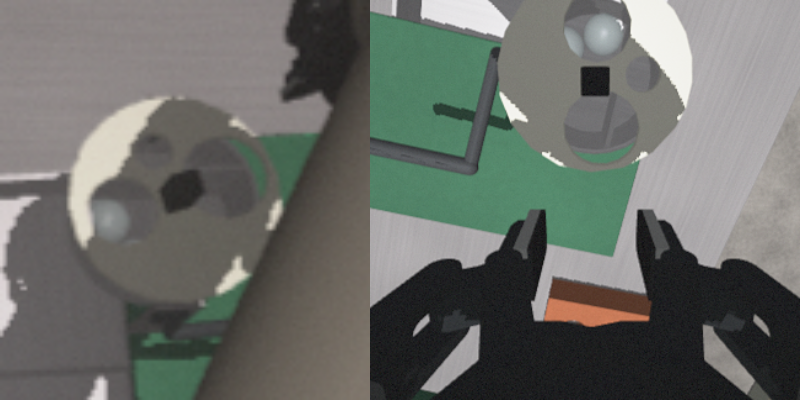

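The 48 mm hole is near the mark, but the tool turned only 63°. I'll measure the rest from the hole positions.

```bash
cat > dial.py <<'E'
from h import *
import sys
# args: px of 48,26,58 hole centres in wrist image
a=np.array(list(map(float,sys.argv[1:]))).reshape(-1,2); c=read_camera("wrist")
w=onplane(c,a,.238)[:,:2]; print(w.round(4))
for C in ([.6533,-.129],):
    d=w-np.array(C); ang=np.arctan2(d[:,1],d[:,0])-np.radians(94.2)
    print("dial",((ang+np.array([1.623,3.054,4.573])[:len(a)]+.5)%(2*np.pi)-.5).round(3),np.linalg.norm(d,axis=1).round(4))
E
python3 dial.py 265.5 82.7 301.3 119.1 268 164.5
```

```text
[[ 0.6453 -0.0921]
 [ 0.6855 -0.1119]
 [ 0.6692 -0.1606]]
dial [1.764 1.897 1.826] [0.0377 0.0365 0.0353]
```

Request:
jog_arm(moves=[1,0,0,0,0,0,0.5,1,0,0,0,0,0,0.5,1,0.1,0,0,0,0,0.5,0.2,0,0,0,0,0,0.5,0,0,1,0,0,0,0.5,0,0,1,0,0,0,0.5,0,0,1,0,0,0,0.5,0,0,1,0,0,0,0.5])

```text
t: 19.15
eef_pos: [0.654, -0.1257, 0.2315]
tool_rot: [0.0, 0.593, 0.805, 0.0]
contact_force: [0.3, -0.2, -0.4]
gripper_width: 0.501
grasp_force: 0.0
```

Request:
jog_arm(moves=[0,0,0.5,0,0,0,0.5,0,0,0.4,0,0,0,0.5,0,0,0,0,0,0,0.5,0,0,0,0,0,0,0,0,0,0,0,0,0,0,0,0,0,0,0,0,0,0,0,0,0,0,0,0,0,0,0,0,0,0,0])

```text
t: 19.82
eef_pos: [0.6533, -0.1268, 0.2156]
tool_rot: [-0.0, 0.594, 0.804, -0.0]
contact_force: [-4.7, -0.5, 4.4]
gripper_width: 0.204
grasp_force: 40.1
```

Request:
jog_arm(moves=[0,0,0,0,0,0.6,0,0,0,0,0,0,0.6,0,0,0,0,0,0,0.6,0,0,0,0,0,0,0.5,0,0,0,0,0,0,0,0,0,0,0,0,0,0,0,0,0,0,0,0,0,0.5,0,0,0,0,0,0,0.5])

```text
t: 20.48
eef_pos: [0.6548, -0.1259, 0.2148]
tool_rot: [0.001, 0.656, 0.755, 0.001]
contact_force: [0.5, -0.2, -0.9]
gripper_width: 0.474
grasp_force: 0.0
```

Request:
jog_arm(moves=[0,0,-1,0,0,0,0.5,0,0,-1,0,0,0,0.5,0,0,-1,0,0,0,0.5,0,0,-1,0,0,0,0.5,-1,0,-1,0,0,0,0.5,-1,0,0,0,0,0,0.5,-1,0,0,0,0,0,0.5,0,0,0,0,0,0,0.5])

```text
t: 21.15
eef_pos: [0.6619, -0.1905, 0.315]
tool_rot: [0.002, 0.658, 0.753, -0.001]
contact_force: [-2.0, -0.8, -0.2]
gripper_width: 0.499
grasp_force: 0.0
```

```bash
python3 - <<'E'
from h import *
plan([.5156,-.1378,.3],np.radians(94.2))
c=read_camera("wrist"); I=c["color"]
cv2.imwrite("pics/d2.png",cv2.resize(I[50:200,180:360],(720,600)))
g=cv2.medianBlur(cv2.cvtColor(I,cv2.COLOR_BGR2GRAY),3)
H=cv2.HoughCircles(g[50:200,180:360],cv2.HOUGH_GRADIENT,1,20,param1=80,param2=14,minRadius=10,maxRadius=35)
print(None if H is None else (H[0]+[180,50,0]).round(1))
E
```

```text
t21.1 tcp [ 0.6619 -0.1905  0.315 ] z-axis [ 0.002 -0.003 -1.   ] F [-2.  -0.8 -0.2] w0.499 q7 0.64
shift units [ 3.59 -6.9   0.73] yaw now 0.134
rz units -21.63 (+/-45)
[[262.5  77.5  25.1]
 [266.5 165.5  30. ]
 [297.5 144.5  33.3]
 [295.5 124.5  19.6]
 [249.5  94.5  11. ]]
```

View pics/d2.png

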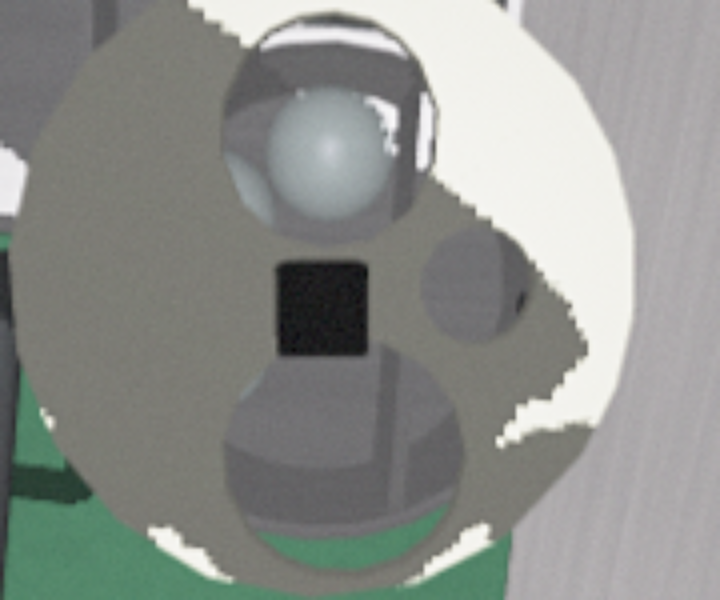

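The 48 mm hole is centred at about (262.5,81.8), the 26 mm at (298.8,121.8) and the 58 mm at (266.3,164.3).

```bash
python3 dial.py 262.5 81.8 298.8 121.8 266.3 164.3
```

```text
[[ 0.6499 -0.0902]
 [ 0.6876 -0.1196]
 [ 0.6635 -0.1628]]
dial [1.638 1.676 1.652] [0.0389 0.0356 0.0353]
```

The dial is at about 1.64. Now to the crank: rotate the tool to 94.2° and move above the rod.

Request:
jog_arm(moves=[0,0,0,0,0,-1,0.5,0,0,0,0,0,-1,0.5,0,0,0,0,0,-1,0.5,0,0,0,0,0,-1,0.5,0,0,0,0,0,-1,0.5,0,0,0,0,0,-1,0.5,0,0,0,0,0,-1,0.5,0,0,0,0,0,-1,0.5])

```text
t: 21.92
eef_pos: [0.6628, -0.1834, 0.314]
tool_rot: [-0.0, 0.42, 0.907, 0.0]
contact_force: [0.1, 0.1, -0.2]
gripper_width: 0.498
grasp_force: 0.0
```

Request:
jog_arm(moves=[0,0,0,0,0,-1,0.5,0,0,0,0,0,-1,0.5,0,0,0,0,0,-1,0.5,0,0,0,0,0,-1,0.5,0,0,0,0,0,-1,0.5,0,0,0,0,0,-1,0.5,0,0,0,0,0,-1,0.5,0,0,0,0,0,-1,0.5])

```text
t: 22.58
eef_pos: [0.6628, -0.1834, 0.314]
tool_rot: [0.0, 0.154, 0.988, 0.0]
contact_force: [0.3, 0.6, 0.4]
gripper_width: 0.501
grasp_force: 0.0
```

Request:
jog_arm(moves=[0.5,0,0,0,0,-1,0.5,1,0,0,0,0,-1,0.5,1,0,0,0,0,-1,0.5,1,0,0,0,0,-1,0.5,1,0,0,0,0,-1,0.5,1,0,0,0,0,-0.6,0.5,1,-0.75,0,0,0,0,0.5,0.6,-0.75,0,0,0,0,0.5])

```text
t: 23.25
eef_pos: [0.5231, -0.2023, 0.3144]
tool_rot: [0.0, -0.04, 0.999, 0.001]
contact_force: [0.7, -0.9, 0.7]
gripper_width: 0.501
grasp_force: 0.0
```

```bash
python3 - <<'E'
from h import *
plan([.5222,-.2316,.173],np.radians(94.2)); print(get_obs()["q"])
u=np.array([.073,-.9973,0]);v=np.array([.9973,.073,0]); G=np.array([.5222,-.2316,.2262])
c=read_camera("wrist"); I=c["color"]; cv2.imwrite("pics/cr.png",I)
print(proj(c,[G+s*v for s in (-.043,-.03,-.02,0,.043)]).round(1))
t=cv2.imread("pics/top0.png"); T=read_camera("top"); p=proj(T,[G+s*v for s in (-.043,-.02,0,.043)]); print(p.round(1))
for r in (205,215,225): print(r,t[r,405:430].astype(int).sum(1)//3)
for r in range(60,200,10): print(r,np.where(I[r].max(1)<75)[0][[0,-1]] if (I[r].max(1)<75).any() else None)
E
```

```text
t23.2 tcp [ 0.5231 -0.2023  0.3144] z-axis [ 0.     0.002 -1.   ] F [ 0.7 -0.9  0.7] w0.501 q7 2.02
shift units [ 0.17 -1.46  7.07] yaw now 1.651
rz units 0.10 (+/-45)
[-0.18950622  0.20581187  0.5381703   1.70543344 -0.1118464   1.2607471
  2.02444993]
[[231.1 142.8]
 [231.5 156. ]
 [231.7 165.9]
 [232.2 185.1]
 [233.2 223.7]]
[[419.1 237.1]
 [418.  226.9]
 [417.  218. ]
 [414.9 199.2]]
205 [77 79 81 80 82 80 81 75 63 53 57 63 65 68 67 78 79 80 83 82 79 80 77 80
 81]
215 [78 80 80 79 78 80 77 80 78 61 50 57 69 77 68 64 70 80 80 83 80 79 79 81
 83]
225 [78 81 79 78 79 79 79 79 79 81 67 47 58 69 72 69 66 71 79 77 78 79 79 80
 79]
60 None
70 None
80 [310 311]
90 [305 441]
100 [297 439]
110 [291 437]
120 [285 435]
130 [278 511]
140 [244 511]
150 [244 511]
160 [240 427]
170 [240 426]
180 [224 424]
190 [225 421]
```

Request:
jog_arm(moves=[0.17,-0.76,0,0,0,0.1,0.5,0,-0.7,0,0,0,0,0.5,0,0,1,0,0,0,0.5,0,0,1,0,0,0,0.5,0,0,1,0,0,0,0.5,0,0,1,0,0,0,0.5,0,0,0.5,0,0,0,0.5,0,0,0.5,0,0,0,0.5])

```text
t: 24.02
eef_pos: [0.5235, -0.2321, 0.2132]
tool_rot: [-0.0, -0.035, 0.999, 0.0]
contact_force: [0.7, -0.6, 0.6]
gripper_width: 0.502
grasp_force: 0.0
```

Request:
jog_arm(moves=[0,0,0.5,0,0,0,0.5,0,0,0.5,0,0,0,0.5,0,0,0.5,0,0,0,0.5,0,0,0.5,0,0,0,0.5,0,0,0.1,0,0,0,0.5,0,0,0,0,0,0,0.5,0,0,0,0,0,0,0,0,0,0,0,0,0,0], grip_force=40)

```text
t: 24.68
eef_pos: [0.5234, -0.2338, 0.1728]
tool_rot: [0.001, -0.034, 0.999, -0.0]
contact_force: [0.1, -1.0, -0.2]
gripper_width: 0.222
grasp_force: 0.0
```

Request:
jog_arm(moves=[0,0,0,0,0,0,0,0,0,0,0,0,0,0,0,0,0,0,0,0,0,0,0,0,0,0,0,0,0,0,0,0,0,0,0,0,0,0,0,0,0,0,0,0,0,0,0,0,0,0,0,0,0,0,0,0])

```text
t: 25.35
eef_pos: [0.5232, -0.2318, 0.1729]
tool_rot: [0.0, -0.035, 0.999, 0.001]
contact_force: [-1.6, 5.1, 4.2]
gripper_width: 0.149
grasp_force: 39.0
```

```bash
python3 - <<'E'
from h import *
plan([.5222,-.2316,.173]); print(get_obs()["q"],get_obs()["grasp_force"])
th=np.linspace(1.2,-1.2,25); y=-.1*np.sin(th); z=.1*np.cos(th)   # outward(tool y), up
print(np.c_[np.diff(y),-np.diff(z)].round(4)/.02)
E
```

```text
t25.4 tcp [ 0.5232 -0.2318  0.1729] z-axis [ 0.     0.003 -1.   ] F [-1.6  5.1  4.2] w0.149 q7 2.15
shift units [ 0.05  0.01 -0.01] yaw now 1.641
[-0.09699832  0.36167879  0.51744809  1.85739949 -0.21557906  0.97823379
  2.15494893] 38.986254930496216
[[ 0.205 -0.455]
 [ 0.25  -0.435]
 [ 0.29  -0.405]
 [ 0.33  -0.375]
 [ 0.365 -0.34 ]
 [ 0.4   -0.3  ]
 [ 0.425 -0.26 ]
 [ 0.45  -0.215]
 [ 0.47  -0.17 ]
 [ 0.485 -0.125]
 [ 0.495 -0.075]
 [ 0.5   -0.025]
 [ 0.5    0.025]
 [ 0.495  0.075]
 [ 0.485  0.125]
 [ 0.47   0.17 ]
 [ 0.45   0.215]
 [ 0.425  0.26 ]
 [ 0.4    0.3  ]
 [ 0.365  0.34 ]
 [ 0.33   0.375]
 [ 0.29   0.405]
 [ 0.25   0.435]
 [ 0.205  0.455]]
```

The rod is gripped. Tipping along the arc.

Request:
jog_arm(moves=[0,0.21,-0.46,0,0,0,0,0,0.25,-0.44,0,0,0,0,0,0.29,-0.41,0,0,0,0,0,0.33,-0.38,0,0,0,0,0,0.37,-0.34,0,0,0,0,0,0.4,-0.3,0,0,0,0,0,0.43,-0.26,0,0,0,0,0,0.45,-0.22,0,0,0,0])

```text
t: 26.02
eef_pos: [0.5198, -0.1828, 0.2312]
tool_rot: [0.002, -0.033, 0.999, -0.003]
contact_force: [2.0, -8.2, 3.0]
gripper_width: 0.149
grasp_force: 39.3
```

Request:
jog_arm(moves=[0,0.47,-0.17,0,0,0,0,0,0.49,-0.13,0,0,0,0,0,0.5,-0.08,0,0,0,0,0,0.5,-0.03,0,0,0,0,0,0.5,0.03,0,0,0,0,0,0.5,0.08,0,0,0,0,0,0.49,0.13,0,0,0,0,0,0.47,0.17,0,0,0,0])

```text
t: 26.68
eef_pos: [0.5143, -0.1032, 0.2314]
tool_rot: [0.002, -0.033, 0.999, -0.001]
contact_force: [1.5, -8.3, -1.7]
gripper_width: 0.15
grasp_force: 43.1
```

```bash
python3 - <<'E'
from h import *
p=np.array([.5232,-.2318,.1729]); o,r=tool(); d=o["eef_pos"]-p; print(o["t"],o["eef_pos"],o["contact_force"],o["gripper_width"],o["grasp_force"])
y=d@np.array([-.073,.9973,0]); z=d[2]; print(y,z,"theta",np.arctan2(.0932-y,.0362+z),np.hypot(.0932-y,.0362+z),"along",d@np.array([.9973,.073,0]))
E
```

```text
26.6833 [ 0.51426516 -0.10317784  0.23137232] [ 1.48193819 -8.26746893 -1.69353256] 0.14963917776460722 43.07881951332092
0.1289271191321717 0.058472316084101805 theta -0.3608526569938318 0.10118930019627802 along 0.00047869905466636374
```

Request:
jog_arm(moves=[0,0.45,0.22,0,0,0,0,0,0.43,0.26,0,0,0,0,0,0.4,0.3,0,0,0,0,0,0.37,0.34,0,0,0,0,0,0.33,0.38,0,0,0,0,0,0.29,0.41,0,0,0,0,0,0.25,0.44,0,0,0,0,0,0.21,0.46,0,0,0,0])

```text
t: 27.35
eef_pos: [0.5103, -0.0478, 0.1741]
tool_rot: [0.001, -0.034, 0.999, -0.001]
contact_force: [-2.4, -3.4, 5.9]
gripper_width: 0.147
grasp_force: 48.8
```

Request:
jog_arm(moves=[0,0,0,0,0,0,0,0,0,0,0,0,0,0,0,0,0,0,0,0,0,0,0,0,0,0,0,0,0,0,0,0,0,0,0,0,0,0,0,0,0,0,0,0,0,0,0,0,0,0,0,0,0,0,0,0])

```text
t: 28.02
eef_pos: [0.5102, -0.0473, 0.1729]
tool_rot: [0.0, -0.034, 0.999, -0.0]
contact_force: [2.3, -4.4, -2.0]
gripper_width: 0.145
grasp_force: 48.4
```

Request:
jog_arm(moves=[0,0,0,0,0,0,0,0,0,0,0,0,0,0,0,0,0,0,0,0,0,0,0,0,0,0,0,0,0,0,0,0,0,0,0,0,0,0,0,0,0,0,0,0,0,0,0,0,0,0,0,0,0,0,0,0])

```text
t: 28.68
eef_pos: [0.5102, -0.0473, 0.1729]
tool_rot: [0.0, -0.034, 0.999, -0.0]
contact_force: [2.0, -3.8, -1.8]
gripper_width: 0.143
grasp_force: 48.4
```

Request:
jog_arm(moves=[0,0,0,0,0,0,0,0,0,0,0,0,0,0,0,0,0,0,0,0,0,0,0,0,0,0,0,0,0,0,0,0,0,0,0,0,0,0,0,0,0,0,0,0,0,0,0,0,0,0,0,0,0,0,0,0])

```text
t: 29.35
eef_pos: [0.5102, -0.0473, 0.1729]
tool_rot: [0.0, -0.034, 0.999, -0.0]
contact_force: [1.2, -5.0, -1.6]
gripper_width: 0.143
grasp_force: 48.4
```

```bash
cat > th.py <<'E'
from h import *
p=np.array([.5232,-.2318,.1729]); o,r=tool(); d=o["eef_pos"]-p; print(o["t"],o["eef_pos"],o["contact_force"],o["gripper_width"],o["grasp_force"])
y=d@np.array([-.073,.9973,0]); z=d[2]; print("theta",np.arctan2(.0932-y,.0362+z),np.hypot(.0932-y,.0362+z),"yaw",np.arctan2(*r.as_matrix()[[1,0],1]))
E
python3 th.py; python3 - <<'E'
from h import *
t=read_camera("top"); s=read_camera("scene"); cv2.imwrite("pics/tip.png",np.hstack([cv2.resize(t["color"][90:290,240:400],(400,500)),cv2.resize(s["color"][170:300,130:250],(400,500))]))
E
```

```text
29.35 [ 0.51021874 -0.04729405  0.17289139] [ 1.16752241 -4.95383539 -1.63547739] 0.14316380767860143 48.43280911445618
theta -1.195098026489265 0.09863505231937932 yaw 1.638915362484895
```

View pics/tip.png

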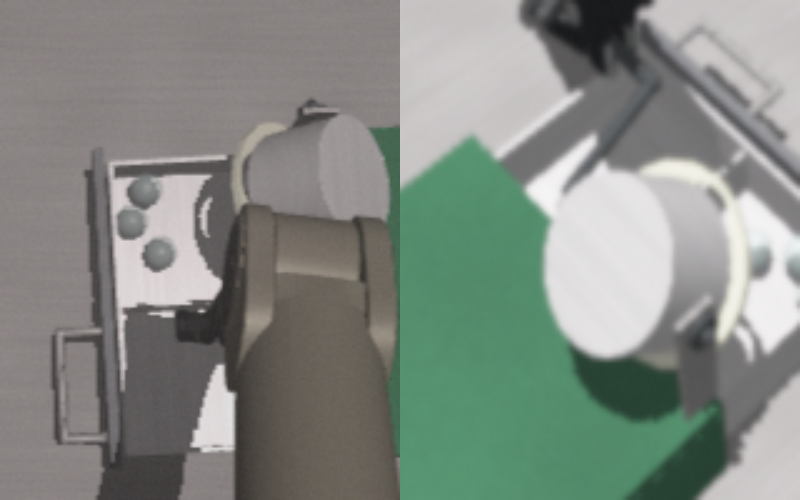

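Three balls lie in the bay at top crop (145,190), (130,222) and (158,253), with the drum fully tipped. I'll rock once for stragglers, then bring it upright.

Request:
jog_arm(moves=[0,-0.21,-0.46,0,0,0,0,0,-0.25,-0.44,0,0,0,0,0,-0.29,-0.41,0,0,0,0,0,-0.33,-0.38,0,0,0,0,0,0.33,0.38,0,0,0,0,0,0.29,0.41,0,0,0,0,0,0.25,0.44,0,0,0,0,0,0.21,0.46,0,0,0,0])

```text
t: 30.12
eef_pos: [0.5103, -0.0473, 0.173]
tool_rot: [0.001, -0.034, 0.999, -0.0]
contact_force: [-0.9, -6.0, 6.0]
gripper_width: 0.146
grasp_force: 49.0
```

Request:
jog_arm(moves=[0,0,0,0,0,0,0,0,0,0,0,0,0,0,0,0,0,0,0,0,0,0,0,0,0,0,0,0,0,0,0,0,0,0,0,0,0,0,0,0,0,0,0,0,0,0,0,0,0,0,0,0,0,0,0,0])

```text
t: 30.78
eef_pos: [0.5101, -0.0468, 0.1721]
tool_rot: [0.0, -0.034, 0.999, -0.0]
contact_force: [3.0, -5.1, -5.4]
gripper_width: 0.143
grasp_force: 47.5
```

Request:
jog_arm(moves=[0,0,0,0,0,0,0,0,0,0,0,0,0,0,0,0,0,0,0,0,0,0,0,0,0,0,0,0,0,0,0,0,0,0,0,0,0,0,0,0,0,0,0,0,0,0,0,0,0,0,0,0,0,0,0,0])

```text
t: 31.45
eef_pos: [0.5101, -0.0468, 0.1721]
tool_rot: [0.0, -0.034, 0.999, -0.0]
contact_force: [3.0, -4.1, -5.3]
gripper_width: 0.149
grasp_force: 47.5
```

Request:
jog_arm(moves=[0,-0.21,-0.46,0,0,0,0,0,-0.25,-0.44,0,0,0,0,0,-0.29,-0.41,0,0,0,0,0,-0.33,-0.38,0,0,0,0,0,-0.37,-0.34,0,0,0,0,0,-0.4,-0.3,0,0,0,0,0,-0.43,-0.26,0,0,0,0,0,-0.45,-0.22,0,0,0,0])

```text
t: 32.12
eef_pos: [0.5135, -0.0971, 0.2291]
tool_rot: [-0.001, -0.036, 0.999, 0.003]
contact_force: [-0.4, 8.6, 3.1]
gripper_width: 0.148
grasp_force: 43.5
```

Request:
jog_arm(moves=[0,-0.47,-0.17,0,0,0,0,0,-0.49,-0.13,0,0,0,0,0,-0.5,-0.08,0,0,0,0,0,-0.5,-0.03,0,0,0,0,0,-0.5,0.03,0,0,0,0,0,-0.5,0.08,0,0,0,0,0,-0.49,0.13,0,0,0,0,0,-0.47,0.17,0,0,0,0])

```text
t: 32.78
eef_pos: [0.52, -0.1767, 0.2299]
tool_rot: [0.001, -0.035, 0.999, 0.002]
contact_force: [-1.2, 6.2, 3.9]
gripper_width: 0.143
grasp_force: 44.5
```

Request:
jog_arm(moves=[0,-0.45,0.22,0,0,0,0,0,-0.43,0.26,0,0,0,0,0,-0.4,0.3,0,0,0,0,0,-0.37,0.34,0,0,0,0,0,-0.33,0.38,0,0,0,0,0,-0.29,0.41,0,0,0,0,0,-0.25,0.44,0,0,0,0,0,-0.21,0.46,0,0,0,0])

```text
t: 33.45
eef_pos: [0.5238, -0.2308, 0.1729]
tool_rot: [0.0, -0.035, 0.999, 0.002]
contact_force: [0.0, 7.0, 5.3]
gripper_width: 0.143
grasp_force: 47.2
```

Request:
jog_arm(moves=[0,-0.05,0.12,0,0,0,0,0,0,0,0,0,0,0,0,0,0,0,0,0,0,0,0,0,0,0,0,0,0,0,0,0,0,0,0,0,0,0,0,0,0,0,0,0,0,0,0,0,0,0,0,0,0,0,0,0])

```text
t: 34.12
eef_pos: [0.5238, -0.2316, 0.1707]
tool_rot: [0.0, -0.036, 0.999, 0.002]
contact_force: [0.0, 5.8, 3.1]
gripper_width: 0.146
grasp_force: 47.4
```

```bash
python3 th.py; python3 - <<'E'
from h import *
I=read_camera("top")["color"]; cv2.imwrite("pics/up.png",I)
E
```

```text
34.1167 [ 0.5238051  -0.23160142  0.17067523] [1.45449139e-03 5.84336511e+00 3.13239864e+00] 0.14590729899522678 47.41508603096008
theta 1.2206944605049397 0.0990550220847052 yaw 1.642122301519718
```

Drum upright. Release, rise and view the cap and bay from above.

Request:
jog_arm(moves=[0,0,0,0,0,0,0.5,0,0,0,0,0,0,0.5,0,0,0,0,0,0,0.5,0,0,-1,0,0,0,0.5,0,0,-1,0,0,0,0.5,0,0,-1,0,0,0,0.5,0,0,-1,0,0,0,0.5,0,0,-1,0,0,0,0.5])

```text
t: 34.83
eef_pos: [0.5226, -0.235, 0.2709]
tool_rot: [-0.0, -0.034, 0.999, -0.0]
contact_force: [-0.3, -0.8, -0.8]
gripper_width: 0.497
grasp_force: 0.0
```

Request:
jog_arm(moves=[0,0,-1,0,0,0,0.5,0,0,-1,0,0,0,0.5,-1,0.5,0,0,0,0,0.5,-1,0.5,0,0,0,0,0.5,-1,0.5,0,0,0,0,0.5,-1,0.5,0,0,0,0,0.5,-1,0.5,0,0,0,0,0.5,-1,0.5,0,0,0,0,0.5])

```text
t: 35.5
eef_pos: [0.6392, -0.1662, 0.3098]
tool_rot: [-0.0, -0.034, 0.999, 0.0]
contact_force: [-0.4, -0.3, -0.5]
gripper_width: 0.502
grasp_force: 0.0
```

Request:
jog_arm(moves=[-1,0.5,0,0,0,0,0.5,-1,0.5,0,0,0,0,0.5,-1,0.5,0,0,0,0,0.5,-1,0.2,0,0,0,0,0.5,0,0,0,0,0,-0.87,0.5,0,0,0,0,0,0,0.5,0,0,0,0,0,0,0.5,0,0,0,0,0,0,0.5])

```text
t: 36.17
eef_pos: [0.7154, -0.128, 0.3101]
tool_rot: [-0.0, -0.063, 0.998, -0.0]
contact_force: [-0.2, -0.4, -0.3]
gripper_width: 0.499
grasp_force: 0.0
```

```bash
python3 - <<'E'
from h import *
plan([.6533,-.129,.212],np.radians(97.7))
c=read_camera("wrist"); I=c["color"]; T=read_camera("top")["color"]
cv2.imwrite("pics/fin.png",np.hstack([cv2.resize(I[:300],(480,300)),cv2.resize(T[100:280,260:420],(267,300))]))
np.save("w.npy",I)
E
```

```text
t36.2 tcp [ 0.7154 -0.128   0.3101] z-axis [-0. -0. -1.] F [-0.2 -0.4 -0.3] w0.499 q7 1.97
shift units [3.09 0.35 4.9 ] yaw now 1.698
rz units -0.11 (+/-45)
```

View pics/fin.png

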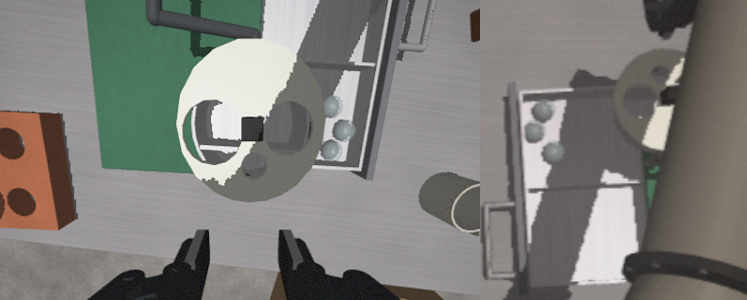

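The bay holds 3 balls and none show through the cap holes, so the drum is empty. Next, grip the knob and turn the cap to blank, about 94° clockwise.

Request:
jog_arm(moves=[1,0.35,0,0,0,0,0.5,1,0,0,0,0,0,0.5,1,0,0,0,0,0,0.5,0.09,0,0,0,0,0,0.5,0,0,0.5,0,0,0,0.5,0,0,1,0,0,0,0.5,0,0,1,0,0,0,0.5,0,0,1,0,0,0,0.5])

```text
t: 36.93
eef_pos: [0.6546, -0.1276, 0.2384]
tool_rot: [0.0, -0.065, 0.998, 0.0]
contact_force: [1.3, 0.4, 0.2]
gripper_width: 0.5
grasp_force: 0.0
```

Request:
jog_arm(moves=[0,0,0.7,0,0,0,0.5,0,0,0.4,0,0,0,0.5,0,0,0.25,0,0,0,0.5,0,0,0,0,0,0,0.5,0,0,0,0,0,0,0,0,0,0,0,0,0,0,0,0,0,0,0,0,0,0,0,0,0,0,0,0])

```text
t: 37.6
eef_pos: [0.6547, -0.1286, 0.214]
tool_rot: [0.001, -0.065, 0.998, -0.0]
contact_force: [0.2, -1.3, 2.4]
gripper_width: 0.203
grasp_force: 40.8
```

Request:
jog_arm(moves=[0,0,0,0,0,0,0,0,0,0,0,0,0,0,0,0,0,0,0,1,0,0,0,0,0,0,1,0,0,0,0,0,0,1,0,0,0,0,0,0,1,0,0,0,0,0,0,1,0,0,0,0,0,0,1,0])

```text
t: 38.27
eef_pos: [0.6547, -0.1289, 0.214]
tool_rot: [0.001, 0.146, 0.989, -0.0]
contact_force: [0.9, -0.7, 5.0]
gripper_width: 0.201
grasp_force: 41.3
```

```bash
python3 - <<'E'
from h import *
plan([.6533,-.129,.212],0); o=get_obs(); print(o["grasp_force"],o["torque"],o["q"])
E
```

```text
t38.3 tcp [ 0.6547 -0.1289  0.214 ] z-axis [ 0.003 -0.001 -1.   ] F [ 0.9 -0.7  5. ] w0.201 q7 1.62
shift units [ 0.07 -0.03  0.1 ] yaw now 1.278
rz units 18.31 (+/-45)
41.27042770385742 [-0.62612162 -0.16377284  0.05068978] [-0.29485185  0.4955603   0.57204628  1.58705138 -0.28657116  1.14116055
  1.61992268]
```

Request:
jog_arm(moves=[0,0,0,0,0,1,0,0,0,0,0,0,1,0,0,0,0,0,0,1,0,0,0,0,0,0,1,0,0,0,0,0,0,1,0,0,0,0,0,0,1,0,0,0,0,0,0,1,0,0,0,0,0,0,1,0])

```text
t: 38.93
eef_pos: [0.6545, -0.1292, 0.214]
tool_rot: [0.001, 0.413, 0.911, -0.0]
contact_force: [0.5, -1.7, 5.5]
gripper_width: 0.205
grasp_force: 41.3
```

Request:
jog_arm(moves=[0,0,0,0,0,1,0,0,0,0,0,0,1,0,0,0,0,0,0,1,0,0,0,0,0,0,1,0,0,0,0,0,0,1,0,0,0,0,0,0,1,0,0,0,0,0,0,1,0,0,0,0,0,0,1,0])

```text
t: 39.6
eef_pos: [0.6541, -0.1294, 0.2139]
tool_rot: [0.001, 0.648, 0.761, -0.0]
contact_force: [-1.2, -1.6, 6.0]
gripper_width: 0.203
grasp_force: 41.4
```

Request:
jog_arm(moves=[0,0,0,0,0,0.5,0,0,0,0,0,0,0.5,0,0,0,0,0,0,0,0,0,0,0,0,0,0,0,0,0,0,0,0,0,0.5,0,0,0,0,0,0,0.5,0,0,0,0,0,0,0.5,0,0,-1,0,0,0,0.5])

```text
t: 40.27
eef_pos: [0.6515, -0.1263, 0.2288]
tool_rot: [-0.003, 0.673, 0.74, -0.002]
contact_force: [-0.0, -0.1, -0.1]
gripper_width: 0.499
grasp_force: 0.0
```

Request:
jog_arm(moves=[0,0,-1,0,0,0,0.5,0,0,-1,0,0,0,0.5,0,0,-1,0,0,0,0.5,0,0,-1,0,0,0,0.5,0,0,-1,0,0,0,0.5,-1,0,0,0,0,0,0.5,-1,0,0,0,0,0,0.5,-1,0,0,0,0,0,0.5])

```text
t: 40.93
eef_pos: [0.6598, -0.1874, 0.3328]
tool_rot: [-0.0, 0.672, 0.74, 0.0]
contact_force: [0.7, 0.3, -0.3]
gripper_width: 0.502
grasp_force: 0.0
```

```bash
python3 - <<'E'
from h import *
plan([.6533,-.129,.212],0); o=get_obs()
c=read_camera("wrist"); I=c["color"].astype(int)
# cap hole detection: sample ring r=36mm on cap plane, print cream-ness by angle from mark
a=np.arange(-180,180,10); C=np.array([.6533,-.129,.238])
P=np.array([C+.037*np.array([np.cos(np.radians(94.2+x)),np.sin(np.radians(94.2+x)),0]) for x in a])
p=proj(c,P)
for x,(X,Y) in zip(a,p): print(x,(round(X),round(Y)),I[int(round(Y)),int(round(X))] if 0<=Y<384 and 0<=X<512 else None, end="; ")
E
```

```text
t40.9 tcp [ 0.6598 -0.1874  0.3328] z-axis [ 0.     0.001 -1.   ] F [ 0.7  0.3 -0.3] w0.502 q7 0.62
shift units [ 2.93 -0.04  6.04] yaw now 0.097
rz units 1.38 (+/-45)
-180 (260, 164) [110 110 112]; -170 (266, 164) [113 112 113]; -160 (272, 162) [111 109 110]; -150 (278, 160) [117 124 122]; -140 (283, 156) [113 120 121]; -130 (288, 152) [111 106 110]; -120 (292, 147) [112 112 110]; -110 (295, 141) [110 107 108]; -100 (297, 135) [245 244 245]; -90 (298, 128) [115 111 113]; -80 (297, 121) [117 114 114]; -70 (296, 115) [112 109 111]; -60 (294, 108) [112 111 114]; -50 (290, 103) [115 122 124]; -40 (286, 98) [110 116 116]; -30 (280, 93) [148 156 158]; -20 (274, 90) [114 120 121]; -10 (268, 88) [115 121 124]; 0 (261, 87) [116 123 124]; 10 (254, 88) [116 120 122]; 20 (248, 90) [117 121 121]; 30 (242, 92) [117 124 125]; 40 (236, 96) [114 122 120]; 50 (232, 101) [114 118 119]; 60 (228, 107) [116 118 119]; 70 (225, 113) [114 111 114]; 80 (223, 120) [114 111 112]; 90 (223, 126) [114 111 112]; 100 (224, 133) [114 110 111]; 110 (225, 139) [111 112 111]; 120 (228, 145) [109 107 108]; 130 (232, 151) [111 109 109]; 140 (236, 155) [111 109 111]; 150 (242, 159) [111 118 118]; 160 (247, 162) [112 118 120]; 170 (253, 163) [115 110 112];
```

The ring samples put the holes at about 104°, -95° and -177°, so the dial is close to 0. Now re-measure the jars.

```bash
cat > jars.py <<'E'
from h import *
T=read_camera("top"); I=T["color"]
b,gg,r=[I[...,i].astype(int) for i in range(3)]
a=((r>gg+14)).astype(np.uint8)*255; a[:,:110]=0; a[:180]=0; a[:,325:]=0; a[300:]=0
a=cv2.morphologyEx(a,cv2.MORPH_CLOSE,np.ones((5,5)))
for k in cv2.findContours(a,0,1)[0]:
    if cv2.contourArea(k)<60: continue
    m=np.zeros_like(a); cv2.drawContours(m,[cv2.convexHull(k)],-1,255,-1)
    ys,xs=np.where((m>0)&(I.max(2)<75)); hull=onplane(T,cv2.convexHull(k)[:,0],.046)[:,:2]*1000
    rr=cv2.minAreaRect(hull.astype(np.float32)); print("jar px",k[:,0].mean(0).round(),"lid",onplane(T,[xs.mean(),ys.mean()],.06)[0,:2].round(4),len(xs),np.round(rr[0],1),np.round(rr[1],1),"ang %.1f"%rr[2])
E
python3 jars.py; python3 - <<'E'
from h import *
u=np.array([.073,-.9973,0]);v=np.array([.9973,.073,0]); O=np.array([.5714,-.2440,0])
for s in (-.06,-.005,.047): print(s,(O+(-.205+.001+s)*u-.076*v).round(4))
plan([.4534,.2465,.15],np.radians(25))
E
```

```text
jar px [144. 255.] lid [0.4327 0.4279] 219 [433.  432.5] [51.1 47.2] ang 58.6
jar px [214. 248.] lid [0.4533 0.2468] 152 [455.2 247.9] [44.2 46.2] ang 22.9
jar px [180. 214.] lid [0.5411 0.3405] 162 [542.9 343. ] [45.4 46.5] ang 17.9
-0.06 [0.4763 0.0137 0.    ]
-0.005 [ 0.4803 -0.0411  0.    ]
0.047 [ 0.4841 -0.093   0.    ]
t41.0 tcp [ 0.6583 -0.1917  0.3326] z-axis [-0.001 -0.002 -1.   ] F [-0.4 -0.1  0.2] w0.500 q7 0.62
shift units [22.75 -8.23  9.11] yaw now 0.090
rz units -4.96 (+/-45)
```

One jar was knocked to (0.433, 0.428); the other two haven't moved. Going to the nearest one first, at (0.453, 0.247).

Request:
jog_arm(moves=[1,-0.4,0,0,0,0,0.8,1,-0.4,0,0,0,0,0.8,1,-0.4,0,0,0,0,0.8,1,-0.4,0,0,0,0,0.8,1,-0.4,0,0,0,0,0.8,1,-0.4,0,0,0,0,0.8,1,-0.4,0,0,0,0,0.8,1,-0.4,0,0,0,0,0.8])

```text
t: 41.7
eef_pos: [0.5798, -0.0325, 0.3324]
tool_rot: [-0.001, 0.672, 0.74, 0.0]
contact_force: [0.2, -0.2, 0.3]
gripper_width: 0.801
grasp_force: 0.0
```

Request:
jog_arm(moves=[1,-0.4,0,0,0,0,0.8,1,-0.4,0,0,0,0,0.8,1,-0.4,0,0,0,0,0.8,1,-0.4,0,0,0,0,0.8,1,-0.4,1,0,0,0,0.8,1,-0.4,1,0,0,0,0.8,1,-0.4,1,0,0,0,0.8,1,-0.4,1,0,0,0,0.8])

```text
t: 42.37
eef_pos: [0.5006, 0.1206, 0.2519]
tool_rot: [-0.001, 0.672, 0.74, 0.0]
contact_force: [0.2, 0.2, 0.6]
gripper_width: 0.8
grasp_force: 0.0
```

Request:
jog_arm(moves=[1,-0.4,1,0,0,0,0.8,1,-0.4,1,0,0,0,0.8,1,-0.4,1,0,0,0,0.8,1,-0.4,1,0,0,-0.9,0.8,1,0,1,0,0,-0.9,0.8,1,0,0,0,0,-0.9,0.8,0,0,0,0,0,-1,0.8,0,0,0,0,0,-1,0.8])

```text
t: 43.03
eef_pos: [0.4543, 0.2369, 0.1532]
tool_rot: [-0.0, 0.54, 0.842, -0.0]
contact_force: [-0.1, -1.0, -0.7]
gripper_width: 0.801
grasp_force: 0.0
```

```bash
python3 - <<'E'
from h import *
plan([.4533,.2468,-.022],np.radians(24))
E
```

```text
t43.0 tcp [0.4543 0.2369 0.1532] z-axis [-0. -0. -1.] F [-0.1 -1.  -0.7] w0.801 q7 0.11
shift units [0.47 0.16 8.76] yaw now 0.431
rz units 0.17 (+/-45)
```

Request:
jog_arm(moves=[0.47,0.16,1,0,0,0.17,0.8,0,0,1,0,0,0,0.8,0,0,1,0,0,0,0.8,0,0,1,0,0,0,0.8,0,0,1,0,0,0,0.8,0,0,1,0,0,0,0.8,0,0,0.8,0,0,0,0.8,0,0,0.5,0,0,0,0.8])

```text
t: 43.7
eef_pos: [0.4535, 0.2455, 0.0061]
tool_rot: [-0.0, 0.547, 0.837, -0.0]
contact_force: [-0.1, -0.3, -0.4]
gripper_width: 0.802
grasp_force: 0.0
```

Request:
jog_arm(moves=[0,0,0.3,0,0,0,0.8,0,0,0.3,0,0,0,0.8,0,0,0.3,0,0,0,0.8,0,0,0.3,0,0,0,0.8,0,0,0.25,0,0,0,0.8,0,0,0,0,0,0,0.8,0,0,0,0,0,0,0.8,0,0,0,0,0,0,0.8])

```text
t: 44.37
eef_pos: [0.4542, 0.2445, -0.022]
tool_rot: [0.0, 0.548, 0.836, 0.0]
contact_force: [0.1, 0.5, 0.5]
gripper_width: 0.8
grasp_force: 0.0
```

Request:
jog_arm(moves=[0,0,0,0,0,0,0,0,0,0,0,0,0,0,0,0,0,0,0,0,0,0,0,0,0,0,0,0,0,0,0,0,0,0,0,0,0,0,0,0,0,0,0,0,0,0,0,0,0,0,0,0,0,0,0,0], grip_force=50)

```text
t: 45.03
eef_pos: [0.4545, 0.2447, -0.0217]
tool_rot: [0.0, 0.548, 0.837, 0.001]
contact_force: [-1.0, -0.2, 6.0]
gripper_width: 0.512
grasp_force: 51.4
```

```bash
python3 - <<'E'
from h import *
plan([.4533,.2468,-.022],np.radians(24)); print(get_obs()["grasp_force"],get_obs()["q"])
E
```

```text
t45.0 tcp [ 0.4545  0.2447 -0.0217] z-axis [ 0.001  0.001 -1.   ] F [-1.  -0.2  6. ] w0.512 q7 0.32
shift units [ 0.12 -0.01  0.02] yaw now 0.411
rz units -0.11 (+/-45)
51.36920750141144 [-1.01621463  0.60597244  0.51441392  2.11144561 -0.5586749   0.55732129
  0.31705631]
```

Grasped (43.5 mm). Lift, rotate and carry it to the bay's inner slot.

Request:
jog_arm(moves=[0,0,-0.5,0,0,0,0,0,0,-1,0,0,0,0,0,0,-1,0,0,0.8,0,0,0,-1,0,0,0.8,0,0,0,-1,0,0,0.8,0,0,0,-1,0,0,0.8,0,0,0,-1,0,0,0.8,0,0,0,0,0,0,0.8,0])

```text
t: 45.7
eef_pos: [0.4556, 0.2452, 0.1113]
tool_rot: [0.0, 0.681, 0.732, 0.002]
contact_force: [1.5, 0.7, -2.0]
gripper_width: 0.51
grasp_force: 51.1
```

Request:
jog_arm(moves=[-1,0,0,0,0,0,0,-1,0,0,0,0,0,0,-1,0,0,0,0,0,0,-1,0,0,0,0,0,0,-1,0,0,0,0,0,0,-1,0,0,0,0,0,0,-1,0,0,0,0,0,0,-1,0,0,0,0,0,0])

```text
t: 46.37
eef_pos: [0.4655, 0.0839, 0.108]
tool_rot: [-0.0, 0.68, 0.733, -0.0]
contact_force: [0.8, 0.8, -1.0]
gripper_width: 0.503
grasp_force: 51.1
```

Request:
jog_arm(moves=[-1,0,0,0,0,0,0,-1,0,0,0,0,0,0,-1,0,0,0,0,0,0,-1,0,0,0,0,0,0,-1,0,0,0,0,0,0,-1,0,0,0,0,0,0,-1,0,0,0,0,0,0,0,0,0,0,0,0,0])

```text
t: 47.03
eef_pos: [0.4762, -0.0589, 0.1085]
tool_rot: [0.001, 0.682, 0.732, -0.0]
contact_force: [-0.0, 0.1, -0.6]
gripper_width: 0.507
grasp_force: 51.0
```

```bash
python3 - <<'E'
from h import *
plan([.4841,-.093,-.004],np.radians(4.2)); print(get_obs()["grasp_force"])
# check drawer position in top view: bay rim corners predicted
E
```

```text
t47.0 tcp [ 0.4762 -0.0589  0.1085] z-axis [ 0.001 -0.001 -1.   ] F [-0.   0.1 -0.6] w0.507 q7 0.47
shift units [-1.72  0.27  5.63] yaw now 0.070
rz units -0.04 (+/-45)
51.03310704231262
```

Request:
jog_arm(moves=[-0.9,0.27,0,0,0,0,0,-0.82,0,0,0,0,0,0,0,0,1,0,0,0,0,0,0,1,0,0,0,0,0,0,1,0,0,0,0,0,0,1,0,0,0,0,0,0,0.8,0,0,0,0,0,0,0.4,0,0,0,0])

```text
t: 47.7
eef_pos: [0.4833, -0.0877, 0.0023]
tool_rot: [-0.001, 0.68, 0.734, -0.001]
contact_force: [-1.0, 0.4, -1.4]
gripper_width: 0.508
grasp_force: 51.1
```

Request:
jog_arm(moves=[0,0,0.2,0,0,0,0,0,0,0.2,0,0,0,0,0,0,0,0,0,0,0,0,0,0,0,0,0,0,0,0,0,0,0,0,0.7,0,0,0,0,0,0,0.7,0,0,0,0,0,0,0.7,0,0,-0.5,0,0,0,0.7])

```text
t: 48.37
eef_pos: [0.4839, -0.0884, 0.0054]
tool_rot: [-0.001, 0.68, 0.733, -0.001]
contact_force: [-0.4, -0.1, 0.5]
gripper_width: 0.698
grasp_force: 0.0
```

Request:
jog_arm(moves=[0,0,-1,0,0,0,0.7,0,0,-1,0,0,0,0.7,0,0,-1,0,0,0,0.7,0,0,-1,0,0,0,0.7,0,0,-1,0,0,0,0.8,1,0,-1,0,0,0,0.8,1,0,0,0,0,0,0.8,1,0,0,0,0,0,0.8])

```text
t: 49.03
eef_pos: [0.481, -0.0284, 0.1277]
tool_rot: [0.001, 0.68, 0.733, 0.001]
contact_force: [0.2, -1.5, -0.9]
gripper_width: 0.801
grasp_force: 0.0
```

Request:
jog_arm(moves=[1,0,0,0,0,0,0.8,1,0,0,0,0,0,0.8,1,0,0,0,0,0,0.8,1,0.3,0,0,0,0,0.8,1,0.3,0,0,0,0,0.8,1,0.3,0,0,0,0,0.8,1,0.3,0,0,0,0,0.8,1,0.3,0,0,0,0,0.8])

```text
t: 49.7
eef_pos: [0.498, 0.134, 0.1266]
tool_rot: [-0.0, 0.68, 0.733, 0.0]
contact_force: [0.4, 0.1, 0.7]
gripper_width: 0.804
grasp_force: 0.0
```

Request:
jog_arm(moves=[1,0.3,0,0,0,0,0.8,1,0.3,0,0,0,0,0.8,1,0.3,0,0,0,0,0.8,1,0.3,0,0,0,0,0.8,1,0.3,0,0,0,0,0.8,1,0.3,0,0,0,0,0.8,1,0.3,0,0,0,0,0.8,1,0.3,0,0,0,0,0.8])

```text
t: 50.37
eef_pos: [0.5337, 0.2971, 0.1267]
tool_rot: [0.0, 0.68, 0.733, 0.0]
contact_force: [0.7, -0.4, 0.0]
gripper_width: 0.801
grasp_force: 0.0
```

```bash
python3 jars.py; python3 - <<'E'
from h import *
plan([.5411,.3405,.10],np.radians(17.5))
T=read_camera("top"); I=T["color"].astype(int)
m=((I[...,2]>I[...,1]+14)).astype(np.uint8); ys,xs=np.where(m[200:300,300:380]); print("bay amber px",xs.min()+300 if len(xs) else None,len(xs), (xs.mean()+300,ys.mean()+200) if len(xs) else 0, "pred",proj(T,[.4841,-.093,.061]))
E
```

```text
t50.4 tcp [0.534  0.3027 0.1265] z-axis [ 0.001  0.002 -1.   ] F [ 0.8  4.9 -0.3] w0.804 q7 -0.11
shift units [1.85 0.5  1.33] yaw now 0.081
rz units -3.21 (+/-45)
bay amber px 332 143 (np.float64(340.2097902097902), np.float64(238.41958041958043)) pred [[344.16030452 238.60291518]]
```

Request:
jog_arm(moves=[1,0.5,0,0,0,0,0.8,0.85,0,0,0,0,0,0.8,0,0,0,0,0,-0.8,0.8,0,0,0,0,0,-0.8,0.8,0,0,0,0,0,-0.8,0.8,0,0,0,0,0,-0.8,0.8,0,0,0,0,0,0,0.8,0,0,0,0,0,0,0.8])

```text
t: 51.13
eef_pos: [0.5405, 0.334, 0.1262]
tool_rot: [-0.0, 0.594, 0.804, 0.0]
contact_force: [-0.4, 0.0, -0.7]
gripper_width: 0.802
grasp_force: 0.0
```

```bash
python3 jars.py; python3 - <<'E'
from h import *
plan([.5411,.3405,-.022],np.radians(17.5))
E
```

```text
jar px [185. 213.] lid [0.5425 0.3305] 87 [545.5 330.3] [45.9 24.9] ang 10.4
t51.2 tcp [0.5406 0.334  0.1261] z-axis [-0.  0. -1.] F [ 0.6  0.6 -0.3] w0.794 q7 0.03
shift units [0.3  0.12 7.41] yaw now 0.298
rz units -0.11 (+/-45)
```

Request:
jog_arm(moves=[0.3,0.12,0.5,0,0,-0.1,0.8,0,0,1,0,0,0,0.8,0,0,1,0,0,0,0.8,0,0,1,0,0,0,0.8,0,0,1,0,0,0,0.8,0,0,1,0,0,0,0.8,0,0,0.8,0,0,0,0.8,0,0,0.4,0,0,0,0.8])

```text
t: 51.85
eef_pos: [0.5396, 0.3401, -0.0112]
tool_rot: [-0.001, 0.591, 0.807, -0.002]
contact_force: [0.0, 0.6, 0.3]
gripper_width: 0.8
grasp_force: 0.0
```

Request:
jog_arm(moves=[0,0,0.4,0,0,0,0.8,0,0,0.3,0,0,0,0.8,0,0,0,0,0,0,0.8,0,0,0,0,0,0,0,0,0,0,0,0,0,0,0,0,0,0,0,0,0,0,0,0,0,0,0,0,0,0,0,0,0,0,0])

```text
t: 52.52
eef_pos: [0.5422, 0.3407, -0.0211]
tool_rot: [0.0, 0.591, 0.807, 0.001]
contact_force: [-0.2, -0.0, 6.4]
gripper_width: 0.51
grasp_force: 51.9
```

```bash
python3 - <<'E'
from h import *
plan([.4803,-.0411,-.004],np.radians(4.2)); print(get_obs()["grasp_force"])
E
```

```text
t52.5 tcp [ 0.5422  0.3407 -0.0211] z-axis [ 0.002  0.001 -1.   ] F [-0.2 -0.   6.4] w0.510 q7 0.14
shift units [-17.27  -8.71  -0.88] yaw now 0.306
rz units 3.34 (+/-45)
51.937392354011536
```

Request:
jog_arm(moves=[0,0,-0.5,0,0,0,0,0,0,-1,0,0,0,0,0,0,-1,0,0,0.67,0,0,0,-1,0,0,0.67,0,0,0,-1,0,0,0.67,0,0,0,-1,0,0,0.67,0,0,0,-1,0,0,0.67,0,0,0,0,0,0,0,0])

```text
t: 53.18
eef_pos: [0.5433, 0.3412, 0.112]
tool_rot: [0.0, 0.682, 0.731, 0.003]
contact_force: [0.3, -0.8, -1.1]
gripper_width: 0.507
grasp_force: 51.3
```

Request:
jog_arm(moves=[-1,-0.5,0,0,0,0,0,-1,-0.5,0,0,0,0,0,-1,-0.5,0,0,0,0,0,-1,-0.5,0,0,0,0,0,-1,-0.5,0,0,0,0,0,-1,-0.5,0,0,0,0,0,-1,-0.5,0,0,0,0,0,-1,-0.5,0,0,0,0,0])

```text
t: 53.85
eef_pos: [0.4718, 0.1738, 0.1073]
tool_rot: [-0.0, 0.681, 0.733, -0.0]
contact_force: [0.6, 0.9, -0.3]
gripper_width: 0.508
grasp_force: 51.3
```

Request:
jog_arm(moves=[-1,-0.5,0,0,0,0,0,-1,0,0,0,0,0,0,-1,0,0,0,0,0,0,-1,0,0,0,0,0,0,-1,0,0,0,0,0,0,-1,0,0,0,0,0,0,-1,0,0,0,0,0,0,-1,0,0,0,0,0,0])

```text
t: 54.52
eef_pos: [0.474, 0.0138, 0.1075]
tool_rot: [-0.0, 0.681, 0.733, -0.0]
contact_force: [-0.2, 0.0, -1.6]
gripper_width: 0.506
grasp_force: 51.3
```

Request:
jog_arm(moves=[-1,0,0,0,0,0,0,-0.9,0,0,0,0,0,0,0,0,0,0,0,0,0,0,0,0,0,0,0,0,0,0,0,0,0,0,0,0,0,0,0,0,0,0,0,0,0,0,0,0,0,0,0,0,0,0,0,0])

```text
t: 55.18
eef_pos: [0.4774, -0.0224, 0.1077]
tool_rot: [-0.0, 0.68, 0.733, -0.0]
contact_force: [1.4, 0.3, -1.1]
gripper_width: 0.506
grasp_force: 51.3
```

```bash
python3 - <<'E'
from h import *
plan([.4799,-.0361,-.004],np.radians(4.2)); print(get_obs()["grasp_force"])
E
```

```text
t55.2 tcp [ 0.4774 -0.0224  0.1077] z-axis [-0.  0. -1.] F [ 1.4  0.3 -1.1] w0.506 q7 0.40
shift units [-0.69  0.07  5.58] yaw now 0.074
rz units 0.01 (+/-45)
51.29633545875549
```

Request:
jog_arm(moves=[-0.35,0.07,0,0,0,0,0,-0.35,0,0,0,0,0,0,0,0,1,0,0,0,0,0,0,1,0,0,0,0,0,0,1,0,0,0,0,0,0,1,0,0,0,0,0,0,0.8,0,0,0,0,0,0,0.4,0,0,0,0])

```text
t: 55.85
eef_pos: [0.479, -0.0379, 0.0021]
tool_rot: [-0.001, 0.681, 0.732, -0.001]
contact_force: [0.1, -0.5, -0.9]
gripper_width: 0.502
grasp_force: 51.3
```

Request:
jog_arm(moves=[0,0,0.2,0,0,0,0,0,0,0.2,0,0,0,0,0,0,0,0,0,0,0,0,0,0,0,0,0,0,0,0,0,0,0,0,0.7,0,0,0,0,0,0,0.7,0,0,0,0,0,0,0.7,0,0,-0.5,0,0,0,0.7])

```text
t: 56.52
eef_pos: [0.4791, -0.0369, 0.0054]
tool_rot: [-0.001, 0.681, 0.732, -0.001]
contact_force: [-0.2, 0.1, 0.1]
gripper_width: 0.698
grasp_force: 0.0
```

Request:
jog_arm(moves=[0,0,-1,0,0,0,0.7,0,0,-1,0,0,0,0.7,0,0,-1,0,0,0,0.7,0,0,-1,0,0,0,0.7,0,0,-1,0,0,0,0.8,1,0,-1,0,0,0,0.8,1,0,0,0,0,0,0.8,1,0,0,0,0,0,0.8])

```text
t: 57.18
eef_pos: [0.4764, 0.0234, 0.1277]
tool_rot: [0.0, 0.681, 0.732, 0.002]
contact_force: [0.4, 0.2, 1.0]
gripper_width: 0.801
grasp_force: 0.0
```

```bash
python3 jars.py; python3 - <<'E'
from h import *
plan([.4327,.4279,.11],np.radians(58)); print(get_obs()["q"])
E
```

```text
jar px [144. 255.] lid [0.4328 0.429 ] 211 [432.8 432.8] [50.9 45.9] ang 56.7
t57.2 tcp [0.4757 0.0279 0.1268] z-axis [ 0.001  0.003 -1.   ] F [ 0.9  3.9 -0.2] w0.797 q7 0.27
shift units [20.1  -0.61  0.9 ] yaw now 0.076
rz units -13.41 (+/-45)
[-0.92545699  0.33284209  0.8986891   2.1296651  -0.35731741  0.83169369
  0.2681955 ]
```

Request:
jog_arm(moves=[1,0,0,0,0,0,0.8,1,0,0,0,0,0,0.8,1,0,0,0,0,0,0.8,1,0,0,0,0,0,0.8,1,0,0,0,0,0,0.8,1,0,0,0,0,0,0.8,1,0,0,0,0,0,0.8,1,0,0,0,0,0,0.8])

```text
t: 57.9
eef_pos: [0.4638, 0.1831, 0.1265]
tool_rot: [-0.0, 0.681, 0.732, 0.0]
contact_force: [0.1, 0.3, -0.0]
gripper_width: 0.802
grasp_force: 0.0
```

Request:
jog_arm(moves=[1,0,0,0,0,0,0.8,1,0,0,0,0,0,0.8,1,0,0,0,0,0,0.8,1,0,0,0,0,0,0.8,1,0,0,0,0,0,0.8,1,0,0,0,0,0,0.8,1,0,0,0,0,0,0.8,1,0,0,0,0,0,0.8])

```text
t: 58.57
eef_pos: [0.4522, 0.3426, 0.1265]
tool_rot: [0.0, 0.681, 0.732, 0.0]
contact_force: [1.1, -0.3, 0.1]
gripper_width: 0.8
grasp_force: 0.0
```

Request:
jog_arm(moves=[1,0,0,0,0,-0.8,0.8,1,0,0,0,0,-1,0.8,0,0,0,0,0,-1,0.8,0,0,0,0,0,-1,0.8,0,0,0,0,0,-1,0.8,0,0,0,0,0,-1,0.8,0,0,0,0,0,-1,0.8,0,0,0,0,0,-1,0.8])

```text
t: 59.23
eef_pos: [0.4485, 0.3813, 0.1265]
tool_rot: [0.0, 0.458, 0.889, -0.0]
contact_force: [0.5, 0.8, -0.1]
gripper_width: 0.799
grasp_force: 0.0
```

Request:
jog_arm(moves=[0,0,0,0,0,-1,0.8,0,0,0,0,0,-1,0.8,0,0,0,0,0,-1,0.8,0,0,0,0,0,-1,0.8,0,0,0,0,0,-1,0.8,0,0,0,0,0,-0.4,0.8,0,0,0,0,0,0,0.8,0,0,0,0,0,0,0.8])

```text
t: 59.9
eef_pos: [0.4485, 0.3815, 0.1262]
tool_rot: [0.0, 0.285, 0.958, 0.0]
contact_force: [0.8, -0.0, -1.2]
gripper_width: 0.799
grasp_force: 0.0
```

```bash
python3 jars.py; python3 - <<'E'
from h import *
plan([.433,.4305,-.022],np.radians(57.5))
E
```

```text
jar px [317. 240.] lid [ 0.4808 -0.031 ] 91 [480.3 -27.9] [42.5 29. ] ang 0.1
t60.0 tcp [0.4484 0.3816 0.1261] z-axis [ 0.  0. -1.] F [-0.1 -0.1  0.4] w0.804 q7 0.46
shift units [1.99 1.63 7.4 ] yaw now 0.992
rz units -0.16 (+/-45)
```

Request:
jog_arm(moves=[1,0.8,0,0,0,-0.16,0.8,1,0.83,0,0,0,0,0.8,0,0,1,0,0,0,0.8,0,0,1,0,0,0,0.8,0,0,1,0,0,0,0.8,0,0,1,0,0,0,0.8,0,0,0.8,0,0,0,0.8,0,0,0.8,0,0,0,0.8])

```text
t: 60.62
eef_pos: [0.4322, 0.4305, 0.0128]
tool_rot: [0.0, 0.28, 0.96, -0.0]
contact_force: [-0.0, -0.7, 0.6]
gripper_width: 0.797
grasp_force: 0.0
```

Request:
jog_arm(moves=[0,0,0.5,0,0,0,0.8,0,0,0.5,0,0,0,0.8,0,0,0.4,0,0,0,0.8,0,0,0.4,0,0,0,0.8,0,0,0,0,0,0,0.8,0,0,0,0,0,0,0,0,0,0,0,0,0,0,0,0,0,0,0,0,0])

```text
t: 61.28
eef_pos: [0.4331, 0.4314, -0.0212]
tool_rot: [0.0, 0.279, 0.96, 0.001]
contact_force: [0.1, -0.7, -1.0]
gripper_width: 0.504
grasp_force: 51.0
```

Request:
jog_arm(moves=[0,0,0,0,0,0,0,0,0,0,0,0,0,0,0,0,0,0,0,0,0,0,0,0,0,0,0,0,0,0,-0.5,0,0,0,0,0,0,-1,0,0,0,0,0,0,-1,0,0,0,0,0,0,-1,0,0,0,0])

```text
t: 61.95
eef_pos: [0.4317, 0.43, 0.0485]
tool_rot: [-0.0, 0.279, 0.96, -0.001]
contact_force: [0.4, 0.2, -1.1]
gripper_width: 0.51
grasp_force: 51.0
```

```bash
python3 - <<'E'
from h import *
plan([.4760,.0177,-.004],np.radians(4.2)); print(get_obs()["grasp_force"])
E
```

```text
t62.0 tcp [0.4317 0.43   0.0485] z-axis [-0.001 -0.001 -1.   ] F [ 0.4  0.2 -1.1] w0.510 q7 0.46
shift units [-12.92 -16.21   2.65] yaw now 1.005
rz units 13.34 (+/-45)
51.04461908340454
```

Request:
jog_arm(moves=[0,0,-0.5,0,0,1,0,0,0,-0.5,0,0,1,0,0,0,-0.5,0,0,1,0,0,0,-0.5,0,0,1,0,0,0,-0.5,0,0,1,0,0,0,-0.5,0,0,1,0,0,0,0,0,0,1,0,0,0,0,0,0,1,0])

```text
t: 62.62
eef_pos: [0.4321, 0.4307, 0.1088]
tool_rot: [-0.0, 0.534, 0.845, 0.0]
contact_force: [-0.1, -0.8, -1.3]
gripper_width: 0.505
grasp_force: 51.1
```

Request:
jog_arm(moves=[0,0,0,0,0,1,0,0,0,0,0,0,1,0,0,0,0,0,0,1,0,0,0,0,0,0,1,0,0,0,0,0,0,1,0,-1,0,0,0,0,0.33,0,-1,0,0,0,0,0,0,-1,0,0,0,0,0,0])

```text
t: 63.28
eef_pos: [0.4365, 0.37, 0.1078]
tool_rot: [-0.0, 0.68, 0.733, -0.001]
contact_force: [0.5, -0.1, -1.4]
gripper_width: 0.511
grasp_force: 51.1
```

Request:
jog_arm(moves=[-1,0,0,0,0,0,0,-1,0,0,0,0,0,0,-1,0,0,0,0,0,0,-1,0,0,0,0,0,0,-1,0,0,0,0,0,0,-1,0,0,0,0,0,0,-1,0,0,0,0,0,0,-1,0,0,0,0,0,0])

```text
t: 63.95
eef_pos: [0.4485, 0.2102, 0.108]
tool_rot: [-0.0, 0.68, 0.733, -0.0]
contact_force: [0.4, -0.2, -1.1]
gripper_width: 0.504
grasp_force: 51.1
```

Request:
jog_arm(moves=[-1,0.3,0,0,0,0,0,-1,0.3,0,0,0,0,0,-1,0,0,0,0,0,0,-1,0,0,0,0,0,0,-1,0,0,0,0,0,0,-1,0,0,0,0,0,0,-1,0,0,0,0,0,0,-0.5,0,0,0,0,0,0])

```text
t: 64.62
eef_pos: [0.4717, 0.0602, 0.1081]
tool_rot: [-0.0, 0.681, 0.732, -0.0]
contact_force: [0.1, 0.6, -1.7]
gripper_width: 0.51
grasp_force: 51.1
```

```bash
python3 - <<'E'
from h import *
plan([.4760,.0177,-.004],np.radians(4.2)); print(get_obs()["grasp_force"])
E
```

```text
t64.6 tcp [0.4717 0.0602 0.1081] z-axis [-0.001  0.    -1.   ] F [ 0.1  0.6 -1.7] w0.510 q7 0.23
shift units [-2.14  0.07  5.6 ] yaw now 0.072
rz units -0.02 (+/-45)
51.11937940120697
```

Request:
jog_arm(moves=[-0.8,0.07,0,0,0,0,0,-0.8,0,0,0,0,0,0,-0.5,0,0,0,0,0,0,0,0,0,0,0,0,0,0,0,1,0,0,0,0,0,0,1,0,0,0,0,0,0,1,0,0,0,0,0,0,0.7,0,0,0,0])

```text
t: 65.28
eef_pos: [0.476, 0.0224, 0.0323]
tool_rot: [-0.001, 0.68, 0.733, -0.0]
contact_force: [0.7, 0.0, -0.5]
gripper_width: 0.51
grasp_force: 51.2
```

Request:
jog_arm(moves=[0,0,0.7,0,0,0,0,0,0,0.5,0,0,0,0,0,0,0.4,0,0,0,0,0,0,0.3,0,0,0,0,0,0,0,0,0,0,0,0,0,0,0,0,0,0,0,0,0,0,0,0,0.65,0,0,0,0,0,0,0.65])

```text
t: 65.95
eef_pos: [0.4775, 0.021, -0.0036]
tool_rot: [0.0, 0.68, 0.733, 0.001]
contact_force: [-0.1, -0.6, -0.9]
gripper_width: 0.649
grasp_force: 0.0
```

Request:
jog_arm(moves=[0,0,0,0,0,0,0.65,0,0,-0.5,0,0,0,0.65,0,0,-1,0,0,0,0.65,0,0,-1,0,0,0,0.65,0,0,-1,0,0,0,0.65,0,0,-1,0,0,0,0.65,0,0,-1,0,0,0,0.65,0,0,-1,0,0,0,0.5])

```text
t: 66.62
eef_pos: [0.4767, 0.0206, 0.1275]
tool_rot: [-0.0, 0.681, 0.733, 0.0]
contact_force: [-0.8, -0.4, 1.0]
gripper_width: 0.524
grasp_force: 0.0
```

```bash
python3 - <<'E'
from h import *
plan([.4666,.175,.15],np.radians(94.2)); print(get_obs()["grasp_force"])
E
```

```text
t66.6 tcp [0.4767 0.0206 0.1275] z-axis [ 0.  0. -1.] F [-0.8 -0.4  1. ] w0.524 q7 0.29
shift units [ 7.74  0.07 -1.12] yaw now 0.074
rz units -22.49 (+/-45)
0.0
```

Request:
jog_arm(moves=[1,0,-0.5,0,0,0,0,1,0,0,0,0,0,0,1,0,0,0,0,0,0,1,0,0,0,0,0,0,1,0,0,0,0,0,0,1,0,0,0,0,0,0,1,0,0,0,0,0,0,1,0,0,0,0,0,0])

```text
t: 67.28
eef_pos: [0.4647, 0.1813, 0.1366]
tool_rot: [-0.0, 0.68, 0.733, 0.0]
contact_force: [-0.8, -0.9, -0.1]
gripper_width: -0.001
grasp_force: 0.0
```

Request:
jog_arm(moves=[0.5,0,0,0,0,0,0,0,0,0,0,0,0,0,0,0,0,0,0,0,0,0,0,0,0,0,0,0,0,0,0,0,0,0,0,0,0,0,0,0,0,0,0,0,0,0,0,0,0,0,0,0,0,0,0,0])

```text
t: 67.95
eef_pos: [0.4643, 0.1899, 0.1358]
tool_rot: [-0.0, 0.681, 0.733, 0.0]
contact_force: [0.5, -0.2, 0.2]
gripper_width: 0.002
grasp_force: 0.0
```

```bash
python3 - <<'E'
from h import *
plan([.4666,.175,.014],np.radians(4.2))
u=np.array([.073,-.9973,0]);v=np.array([.9973,.073,0]); O=np.array([.5714,-.2440,0]); B=O-.204*u-.076*v
T=read_camera("top"); I=T["color"]; cv2.imwrite("pics/bay.png",I)
b,gg,r=[I[...,i].astype(int) for i in range(3)]
a=((r>gg+14)).astype(np.uint8)*255; a[:,:270]=0; a[:190]=0; a[:,370:]=0; a[300:]=0
a=cv2.morphologyEx(a,cv2.MORPH_CLOSE,np.ones((3,3)))
for k in cv2.findContours(a,0,1)[0]:
    if cv2.contourArea(k)<15: continue
    P=onplane(T,cv2.convexHull(k)[:,0],.061); q=np.c_[(P-B)@u,(P-B)@v]*1000
    print("amber area",cv2.contourArea(k),"bay x",q[:,0].min().round(),q[:,0].max().round(),"y",q[:,1].min().round(),q[:,1].max().round())
# dark lids in bay
m=(I.max(2)<55).astype(np.uint8)
for i in range(-95,96,10):
    print(i,[int(I[tuple(np.round(proj(T,B+i/1000*u+j/1000*v+[0,0,.075])[0][::-1]).astype(int))].max()) for j in range(-70,71,10)])
E
```

```text
t68.0 tcp [0.4643 0.1899 0.1358] z-axis [-0.  0. -1.] F [ 0.5 -0.2  0.2] w0.002 q7 -0.05
shift units [-0.75  0.06  6.09] yaw now 0.074
rz units 0.00 (+/-45)
amber area 252.5 bay x -91.0 -47.0 y -20.0 23.0
amber area 393.5 bay x -35.0 61.0 y -21.0 23.0
-95 [216, 218, 218, 217, 220, 192, 181, 171, 146, 193, 217, 215, 215, 216, 189]
-85 [215, 218, 220, 220, 216, 89, 142, 56, 140, 130, 215, 215, 213, 214, 83]
-75 [219, 220, 220, 218, 220, 94, 65, 64, 63, 143, 218, 218, 217, 217, 117]
-65 [208, 217, 217, 215, 214, 140, 69, 63, 63, 158, 212, 212, 213, 214, 119]
-55 [215, 219, 219, 218, 219, 122, 154, 64, 63, 176, 216, 216, 216, 217, 91]
-45 [216, 218, 216, 217, 218, 220, 176, 217, 175, 216, 215, 216, 214, 214, 97]
-35 [211, 215, 219, 219, 217, 88, 75, 89, 111, 132, 218, 217, 216, 215, 90]
-25 [220, 220, 220, 219, 218, 93, 96, 68, 66, 120, 217, 217, 216, 219, 115]
-15 [215, 219, 218, 217, 218, 167, 70, 69, 69, 127, 215, 217, 218, 219, 118]
-5 [211, 219, 218, 219, 218, 154, 67, 71, 68, 152, 216, 214, 215, 215, 87]
5 [216, 219, 219, 218, 220, 157, 157, 87, 164, 164, 216, 218, 219, 219, 96]
15 [219, 219, 219, 219, 218, 68, 96, 118, 78, 125, 220, 219, 218, 216, 105]
25 [218, 220, 218, 219, 219, 106, 94, 70, 60, 156, 214, 215, 215, 215, 116]
35 [219, 218, 218, 219, 218, 127, 64, 66, 66, 125, 218, 217, 216, 215, 116]
45 [208, 218, 219, 217, 219, 111, 64, 65, 65, 146, 215, 216, 213, 213, 85]
55 [212, 218, 218, 218, 218, 145, 160, 85, 125, 136, 214, 211, 212, 213, 98]
65 [218, 218, 216, 218, 219, 217, 216, 216, 214, 213, 215, 173, 213, 211, 96]
75 [96, 91, 94, 91, 96, 91, 91, 93, 90, 91, 92, 90, 95, 95, 83]
85 [86, 77, 72, 81, 78, 85, 81, 76, 88, 85, 74, 86, 86, 78, 80]
95 [116, 115, 113, 113, 111, 111, 110, 108, 108, 108, 109, 108, 109, 108, 110]
```

All three jars stand upright in the bay. Descend in front of the handle and push the drawer shut.

Request:
jog_arm(moves=[-0.4,0,1,0,0,0,0,0,0,1,0,0,0,0,0,0,1,0,0,0,0,0,0,1,0,0,0,0,0,0,1,0,0,0,0,0,0,1,0,0,0,0,-0.5,0,0.1,0,0,0,0,-0.5,0,0,0,0,0,0])

```text
t: 68.67
eef_pos: [0.4657, 0.1614, 0.0131]
tool_rot: [-0.0, 0.68, 0.733, -0.001]
contact_force: [0.7, -0.5, 0.6]
gripper_width: 0.001
grasp_force: 0.0
```

Request:
jog_arm(moves=[-0.5,0,0,0,0,0,0,-0.5,0,0,0,0,0,0,-0.5,0,0,0,0,0,0,-0.5,0,0,0,0,0,0,-0.5,0,0,0,0,0,0,-0.5,0,0,0,0,0,0,-0.5,0,0,0,0,0,0,-0.5,0,0,0,0,0,0])

```text
t: 69.33
eef_pos: [0.4727, 0.082, 0.014]
tool_rot: [0.0, 0.68, 0.733, 0.0]
contact_force: [0.3, 3.1, 2.4]
gripper_width: -0.0
grasp_force: 1.7
```

```bash
python3 - <<'E'
from h import *
plan([.479,-.059,.014],np.radians(4.2))
E
```

```text
t69.3 tcp [0.4727 0.082  0.014 ] z-axis [ 0.001  0.    -1.   ] F [0.3 3.1 2.4] w-0.000 q7 0.35
shift units [-7.06 -0.21 -0.  ] yaw now 0.075
rz units 0.02 (+/-45)
```

Pushing with about 3 N; continue.

Request:
jog_arm(moves=[-0.5,0,0,0,0,0,0,-0.5,0,0,0,0,0,0,-0.5,0,0,0,0,0,0,-0.5,0,0,0,0,0,0,-0.5,0,0,0,0,0,0,-0.5,0,0,0,0,0,0,-0.5,0,0,0,0,0,0,-0.5,0,0,0,0,0,0])

```text
t: 70.0
eef_pos: [0.4782, 0.002, 0.0138]
tool_rot: [-0.0, 0.68, 0.733, -0.0]
contact_force: [1.7, 3.7, 3.1]
gripper_width: 0.001
grasp_force: 1.7
```

Request:
jog_arm(moves=[-0.5,0,0,0,0,0,0,-0.5,0,0,0,0,0,0,-0.4,0,0,0,0,0,0,-0.4,0,0,0,0,0,0,-0.3,0,0,0,0,0,0,-0.3,0,0,0,0,0,0,-0.2,0,0,0,0,0,0,-0.2,0,0,0,0,0,0])

```text
t: 70.67
eef_pos: [0.482, -0.0532, 0.0137]
tool_rot: [-0.0, 0.68, 0.733, -0.0]
contact_force: [-0.7, 2.9, 2.2]
gripper_width: 0.003
grasp_force: 1.5
```

```bash
python3 - <<'E'
from h import *
plan([.479,-.059,.014],np.radians(4.2))
E
```

```text
t70.7 tcp [ 0.482  -0.0532  0.0137] z-axis [-0.001  0.    -1.   ] F [-0.7  2.9  2.2] w0.003 q7 0.61
shift units [-0.28 -0.17 -0.02] yaw now 0.075
rz units 0.02 (+/-45)
```

Request:
jog_arm(moves=[-0.15,0,0,0,0,0,0,-0.15,0,0,0,0,0,0,-0.1,0,0,0,0,0,0,-0.1,0,0,0,0,0,0,-0.1,0,0,0,0,0,0,-0.1,0,0,0,0,0,0,-0.1,0,0,0,0,0,0,0,0,0,0,0,0,0])

```text
t: 71.33
eef_pos: [0.4821, -0.0581, 0.0136]
tool_rot: [-0.007, 0.677, 0.736, 0.003]
contact_force: [-6.1, 31.0, 17.0]
gripper_width: -0.001
grasp_force: 15.7
```

The drawer is against its stop at 31 N. Back off, rise and check.

Request:
jog_arm(moves=[0.5,0,0,0,0,0,0,1,0,0,0,0,0,0,1,0,0,0,0,0,0,1,0,-0.5,0,0,0,0,1,0,-1,0,0,0,0,1,0,-1,0,0,0,0,1,0,-1,0,0,0,0,1,0,-1,0,0,0,0])

```text
t: 72.0
eef_pos: [0.4719, 0.0807, 0.1044]
tool_rot: [0.0, 0.68, 0.733, -0.001]
contact_force: [0.4, 1.6, -0.2]
gripper_width: 0.003
grasp_force: 0.0
```

Request:
jog_arm(moves=[1,0,-1,0,0,0,0,1,0,-1,0,0,0,0,1,0,-1,0,0,0,0,1,0,0,0,0,0,0,1,0,0,0,0,0,0,1,0,0,0,0,0,0,1,0,0,0,0,0,0,0,0,0,0,0,0,0])

```text
t: 72.67
eef_pos: [0.4615, 0.2242, 0.1634]
tool_rot: [0.0, 0.678, 0.735, 0.0]
contact_force: [0.2, 0.3, 0.6]
gripper_width: -0.002
grasp_force: 0.0
```

Request:
jog_arm(moves=[0,0,0,0,0,0,0,0,0,0,0,0,0,0,0,0,0,0,0,0,0,0,0,0,0,0,0,0,0,0,0,0,0,0,0,0,0,0,0,0,0,0,0,0,0,0,0,0,0,0,0,0,0,0,0,0])

```text
t: 73.33
eef_pos: [0.462, 0.2202, 0.1638]
tool_rot: [-0.0, 0.68, 0.733, 0.0]
contact_force: [-0.9, -0.2, -0.8]
gripper_width: 0.001
grasp_force: 0.0
```

```bash
python3 - <<'E'
from h import *
plan([.48,.1,.2]); I=read_camera("top")["color"]; cv2.imwrite("pics/end.png",I); J=cv2.imread("pics/top0.png")
for r in (225,235,245,255): print(r,I[r,328:350].astype(int).sum(1)//3,J[r,328:350].astype(int).sum(1)//3)
d=np.abs(I.astype(int)-J).max(2)>40; print("changed handle/drum",d[210:270,325:365].mean().round(3),d[125:200,335:405].mean().round(3),"bottle/cup",d[130:190,95:165].mean().round(3),d[120:160,185:225].mean().round(3))
# cap check, scaled ring in top view (cream r-b>6 vs gray)
T=read_camera("top"); C=np.array([.6535,-.1290,.238])
for a in range(-180,180,15):
    p=proj(T,C+.037*np.array([np.cos(np.radians(94.2+a)),np.sin(np.radians(94.2+a)),0]))[0]; q=I[int(round(p[1])),int(round(p[0]))].astype(int); print(a,q,end="; ")
E
```

```text
t73.3 tcp [0.462  0.2202 0.1638] z-axis [-0.  0. -1.] F [-0.9 -0.2 -0.8] w0.001 q7 -0.15
shift units [-6.06  0.45 -1.81] yaw now 0.074
225 [108  68  65  64  98 128 115 100 139 147 123 120 132 130 131 132 131 131
 105  67  67  67] [103  65  67  67  97 126 114  98 136 145 119 117 128 128 129 127 126 127
 105  63  64  65]
235 [132 106  64  67  69 102 131 115 105 137 142 127 132 130 133 131 133 131
 130 106  65  69] [128 103  63  64  65 102 131 111 103 134 138 123 127 127 130 128 130 129
 127 104  64  62]
245 [130 129 107  64  66  67 101 130 112 114 128 129 124 130 130 130 127 128
 127 130 106  67] [126 126 103  62  63  65  98 129 113 107 125 127 120 128 127 127 127 124
 125 124 105  62]
255 [128 126 127 104  65  63  95 123 117 108 118 127 120 121 125 128 128 126
 128 126 129 104] [124 122 124 102  64  61  92 120 116 106 115 129 117 117 122 123 125 123
 124 123 125 104]
changed handle/drum 0.0 0.164 bottle/cup 0.0 0.0
-180 [75 78 79]; -165 [78 81 83]; -150 [183 196 201]; -135 [178 191 199]; -120 [79 80 83]; -105 [81 81 84]; -90 [77 78 82]; -75 [81 80 84]; -60 [198 198 204]; -45 [191 206 213]; -30 [192 206 214]; -15 [193 209 215]; 0 [193 209 215]; 15 [193 208 216]; 30 [196 211 218]; 45 [197 212 219]; 60 [196 198 203]; 75 [200 200 208]; 90 [169 169 175]; 105 [86 88 90]; 120 [87 90 91]; 135 [88 90 92]; 150 [189 205 212]; 165 [192 208 214];
```

The drawer is shut (handle pixels match the start), the cap is blank over the mark, and the bottle and cup haven't moved. Handing in.

```bash
python3 -c "
from station import *
print(hand_in())"
```

```text
the job is handed in; nothing more can be done
None
```

I handed the job in at about 73 s, with no verdict returned; by my last measurements, 3 balls and 3 jars are in their bays, the drum is upright, the cap's blank part is over the mark, the drawer is shut, and the bottle and cup haven't moved.

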